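# Clot check on the tilt-tube viewer

### The arm

A 6-joint arm with a two-finger parallel gripper is mounted at the origin on the work surface; the furniture and walls round the work are solid. World frame = base frame: x ahead of the robot, y to its left, z up, the work surface at z = 0. Lengths are in m, angles in rad, forces in N, time in s.
With the tool pointing down it reaches from about 0.375 to 0.9 m from the base axis. Payload 3.1 kg.
Tool frame: the origin (TCP) lies at the very end of the fingers, on their centre line; the grasp point (between the pads) lies 19 mm behind it; z points along the fingers, y is the direction in which the jaws open and shut (so a half turn about z gives the same grasp; the last joint's range is limited). The gripper opens to 87 mm and grips with 3 to 60 N. Pads are 19 mm wide; open, the fingers measure 117 mm over their backs; the gripper's body (75 mm by 190 mm) begins 51 mm behind the grasp point.
Start: joints at [1.081, 0.527, 1.433, -0, 1.181, -0.178], TCP at [0.191, 0.595, 0.223] pointing down, gripper open.
Joint ranges: [-3.08, 3.08], [-0.75, 2.2], [0.22, 2.44], [-1.43, 4.57], [0, 2.65], [-2.85, 2.85]. Speed limits (rad/s): [2.79, 2.79, 3.14, 3.14, 3.14, 3.14].

### API

Orientations are given as a unit quaternion [x, y, z, w].
In Python, from rig import robot gives the robot as it stands. The module is installed in compiled form; this text tells all that it offers.
- The arm moves only by the tool send_rows, never from a script. Its argument "deltas" is a list of rows, each an object of numbers: "tx", "ty", "tz": the shift along the tool's x, y, z in cm; "rx", "ry", "rz": the turn, a rotation vector about the tool's x, y, z in rad. A call has 1 to 5 rows; each row is the pose to reach, as a shift and turn from the pose commanded when the call began, along the tool's axes at that moment; what a row does not reach only later rows make up. A row lasts 1/12 s, in which the tool goes at most 41.7 mm and 7.16 degrees, less where a joint would pass 70% of its speed; a pose out of reach is approached as far as the arm can. A call with a gripper value outside its range is refused whole. "claw" is the finger opening in cm, from 0 to 8.7, set as the call begins (left out, the last holds). The fingers move at their own pace and stop on an object; "squeeze" is the grip in N (left out, the last holds). Time passes only in rows, so rows that repeat a pose let the fingers close. It gives the time, the measured TCP pose, the force and the opening at its end, in the units of the state.
- robot.get_obs(): the state, without advancing time (a new reading comes with each control period).
- robot.camera(name): name is "scene" or "side" or "wrist"; returns a dict with "color" (400x640x3 uint8, red, green, blue), "z_map" (400x640 float32, m along the optical axis (not along the pixel's ray), 0 where there is no reading), "intrinsics" (3x3 intrinsics, pixels), "R" (3x3) and "t" (3): a world point X has camera coordinates R X + t; the wrist camera has in their place "tool_from_camera" (4x4, takes a point from camera to tool coordinates, whose origin is the TCP and whose axes are the flange's). Camera axes: x right, y down, z forward; pixel columns grow to the right and rows downward; lengths in m; the calibration is good to about 2 mm. A picture is of the moment at which its call begins: read the wrist's pose just before it.
- robot.hand_in(): hands the job in, once; it reports no verdict.
Trained networks look in the newest picture that a camera, given by its name, has taken for a name from the list of things; names that differ only in an ending like _2 or _b are one class to them, and where a whole thing is asked for, a point or a joint stands for the part that bears it (a point fixed in the world has none). Each returns a list of dicts, best first, with "p" (0 to 1); they miss things now and then, are a little off and sometimes report something else, mostly with a low value. They report only what shows in the picture. A call takes as long as a camera call.
- robot.outline_of(label, camera): "pixels" (400x640 bool, what is visible of it) and "xy" ([column, row] in pixels, amid what is visible of it).
- robot.tip_of(label, camera): "xy" ([column, row] in pixels: a listed point, or the origin of a listed thing).
The state is a dict: "time": time; "q": joint angles; "joint_velocities": joint speeds; "joint_torque": joint torques, N m; "position": TCP position; "tool_rot": TCP orientation; "ft_force": force on the tool from outside, world axes, zero at the start; "moment": the same for the moment, N m; "grip_width": finger opening in m.
Only numpy, scipy, OpenCV 4.12 (cv2) and the standard library are available. Lean on these libraries where they do the work, as an engineer would, in place of code of your own. Each camera call takes 0.05 s, during which the arm holds its last target.

### The job

Bring the blood tube up for its clot check: pull up the red catch knob, slide the carriage out of its loading notch, and let the catch drop by itself into the hidden reading notch further along the rail, without ramming it. Then raise the cradle by its orange bar to its stop at 45 degrees, hold it there for a second, and lay it back level. The carriage stays latched, the tube stays in its cradle, and the bottles and the rack standing near the viewer stay where they are.

Things in the scene. Friction and masses are not known exactly. Their poses are not given: they have to be found in the camera images.
- viewer_base: The fixed viewer: a grey and aluminium rail 80 mm wide (x), 304 mm long (y) and 31 mm high on the table. Origin: centre of its underside. The carriage slides along its own +y. A grey light panel with a white face, 104 mm high and 9 mm thick, stands along its +x edge (from y = -20 to +140 mm, x = 41 to 50 mm).
- carriage (a joint): Position of the white carriage (66 mm wide, 170 mm long, deck top 44 mm above the table) along the rail in m: 0 where the catch sits in the loading notch (the start), 0.125 at the end of the rail. The reading notch lies between 0.055 and 0.11, differently every time, out of sight. A notch leaves the catch about 2.5 mm of play each way. The carriage slides with about 3 N.
- plunger (a joint): Lift of the spring-loaded catch in m: 0 fully down in a notch, about 0.0065 while its pin rides on the track between the notches, 0.010 fully pulled up. Its spring presses it down with 4 to 7 N; a hand or gripper that pinches the knob keeps it from dropping.
- plunger_knob (a point): Point on the axis of the red catch knob, an upright cylinder 20 mm in diameter from 22 mm below this point to 10 mm above it; pinch it from above. With the catch down the point is 82 mm above the table. Below it a dark collar (26 mm in diameter, 44 to 58 mm above the table), part of the carriage, can be pushed to slide the carriage. 40 mm are free either way along the rail.
- catch_pin: The steel pin of the catch, 8 mm square, hidden under the knob; its origin is on the knob axis, 32 mm above the table when down. More than 40 N on it means that it was rammed.
- cradle (a joint): Tilt of the blue tube cradle in rad: 0 level (rests on its stop), 0.80 at the upper stop (about 45 degrees). Its +y end (viewer frame) rises. The hinge is stiff: the cradle stays where it is left; raising it takes about 3 N at the bar.
- cradle_bar (a point): Middle of the orange bar at the free end of the cradle: a round bar 10 mm in diameter, 48 mm long, along the viewer's x, 74 mm above the table when level. Pinch it from above with the fingers closing along the rail (38 mm free towards the tube, all free beyond); it may turn between the fingers.
- cradle_hinge (a point): Middle of the cradle's hinge axis, which runs along the viewer's x; the bar lies 158 mm along the cradle and 16 mm above it (radius 159 mm).
- tube: Capped sample tube with violet cap, 14 mm in diameter, 85 mm long, lying loose in the cradle's trough with its cap towards the bar. Origin: its round bottom end, 15 mm from the hinge.
- dye_bottle: Bystander: white bottle with black cap, 40 mm in diameter, 85 mm high. Origin: centre of its underside.
- spare_rack: Bystander: grey and yellow tube rack standing on the table, 22x120x73 mm. Origin: centre of its underside.
- buffer_bottle: Bystander: white bottle with blue cap, 60 mm in diameter, 125 mm high. Origin: centre of its underside.

How it is judged:
By the outcome, as a careful person would: the job done as asked, in the order asked, and still so for the second after the job is handed in, with the robot touching nothing.
It also fails if it takes over 62 s, if anything falls off the work surface, if the arm or the gripper's body presses on something with over 40 N, if the wrist force passes 120 N, or if a joint passes its speed limit or range.

## Working session

There is one attempt and no reset: what is moved stays moved. The work goes in short steps, Python scripts to look and compute and a tool call to move; the robot and the scene stay as the last step left them, time stands still between calls to the robot, and variables do not carry over. Pictures are saved under pics/ and viewed, and the job is handed in when it is done.

Besides the shell and the picture viewer there is one more tool, called as a command line: name --argument value ..., lists and objects as JSON in quotes. send_rows: Moves the arm, as the interface text tells. Its arguments: {"type":"object","properties":{"deltas":{"type":"array","items":{"type":"object","properties":{"tx":{"type":"number"},"ty":{"type":"number"},"tz":{"type":"number"},"rx":{"type":"number"},"ry":{"type":"number"},"rz":{"type":"number"}}}},"claw":{"type":"number"},"squeeze":{"type":"number"}},"required":["deltas"]}

```bash
mkdir -p pics
cat > h.py <<'E'
from rig import robot
import numpy as np, cv2
from scipy.spatial.transform import Rotation as Rn
def save(n,im): cv2.imwrite('pics/'+n+'.png',im[:,:,::-1])
def px2w(c,xy,z=None,depth=None):
    K=c["intrinsics"];R=np.array(c["R"]);t=np.array(c["t"])
    d=np.linalg.inv(K)@np.array([xy[0],xy[1],1.])
    if depth is not None: return R.T@(d*depth-t)
    o=-R.T@t; w=R.T@d
    return o+w*(z-o[2])/w[2]
E
python3 - <<'E'
from h import *
o=robot.get_obs(); print({k:np.round(v,3).tolist() for k,v in o.items()})
zs={'plunger_knob':.082,'cradle_bar':.074,'cradle_hinge':.058,'viewer_base':0,'dye_bottle':0,'spare_rack':0,'buffer_bottle':0,'tube':.07}
for n in ["scene","side"]:
    c=robot.camera(n); save(n+'0',c["color"])
    print(n,(-np.array(c["R"]).T@c["t"]).round(3))
    for l,z in zs.items():
        for r in robot.tip_of(l,n)[:2]:
            print(l,round(r["p"],2),np.round(r["xy"]),px2w(c,r["xy"],z).round(4))
E
```

```text
{'time': 0.0, 'q': [1.081, 0.528, 1.434, -0.0, 1.181, -0.178], 'joint_velocities': [0.0, -0.001, -0.001, 0.0, -0.001, -0.0], 'joint_torque': [0.001, -44.004, -17.66, 0.063, 0.058, -0.0], 'position': [0.191, 0.594, 0.222], 'tool_rot': [0.155, 0.988, -0.001, -0.0], 'ft_force': [-0.133, 0.641, -0.43], 'moment': [0.056, -0.075, 0.041], 'grip_width': 0.087}
scene [ 0.078 -0.856  0.669]
cradle_bar 0.43 [280. 139.] [0.5118 0.3314 0.074 ]
viewer_base 0.95 [294. 165.] [0.5342 0.2693 0.    ]
viewer_base 0.29 [300. 158.] [0.5762 0.307  0.    ]
dye_bottle 0.93 [418. 290.] [ 0.5619 -0.3826  0.    ]
spare_rack 0.74 [374. 247.] [ 0.5531 -0.2155  0.    ]
spare_rack 0.15 [298. 162.] [0.5538 0.2792 0.    ]
buffer_bottle 0.63 [242. 189.] [0.3276 0.1907 0.    ]
tube 0.4 [299. 160.] [0.5112 0.1707 0.07  ]
side [-0.082  1.149  0.777]
plunger_knob 0.49 [275. 216.] [0.5253 0.1421 0.082 ]
cradle_bar 0.55 [240. 257.] [0.5158 0.3474 0.074 ]
cradle_hinge 0.7 [262. 232.] [0.5379 0.1999 0.058 ]
viewer_base 0.88 [258. 260.] [0.5239 0.2572 0.    ]
spare_rack 0.33 [265. 235.] [0.5714 0.1338 0.    ]
tube 0.5 [264. 232.] [0.5223 0.2152 0.07  ]
```

Run:
```python
from h import *
for n,(x0,y0,x1,y1) in {'scene0':(200,90,440,310),'side0':(180,160,380,310)}.items():
    im=cv2.imread(f'pics/{n}.png'); s=3.2 if n=='scene0' else 4
    cv2.imwrite(f'pics/{n}c.png',cv2.resize(im[y0:y1,x0:x1],None,fx=2.6 if n=='scene0' else 4,fy=2.6 if n=='scene0' else 4,interpolation=cv2.INTER_CUBIC))
```

```text
(no output)
```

View pics/scene0c.png

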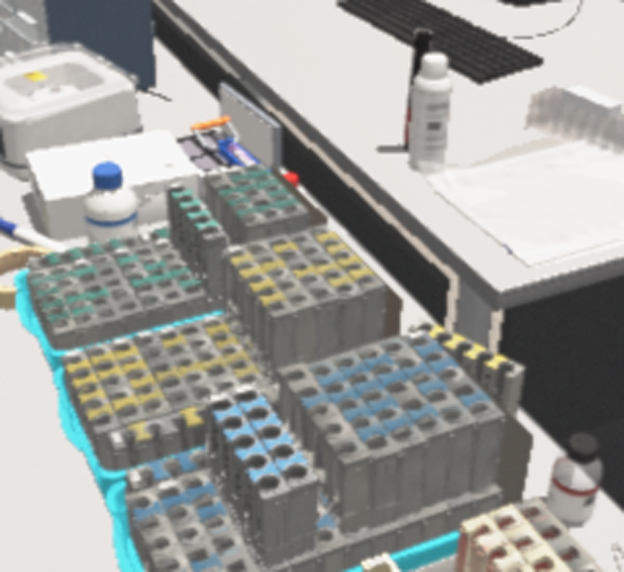

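View pics/side0c.png

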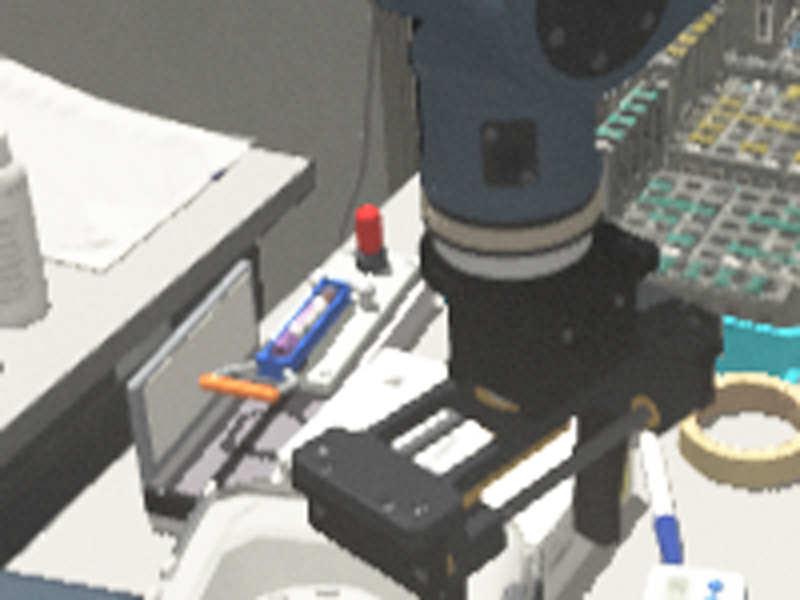

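View pics/scene0.png

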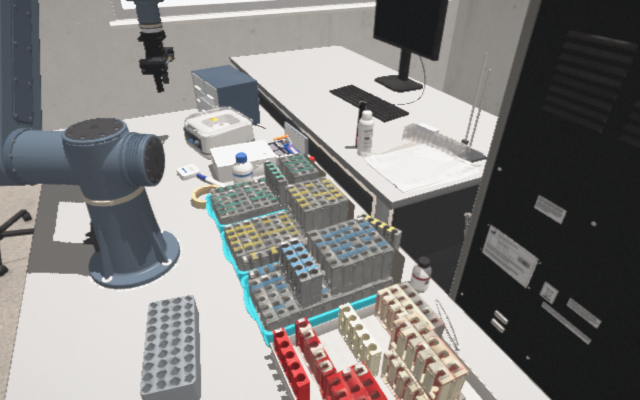

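```bash
cat >> h.py <<'E'
def delta(target,ydir=None):
    o=robot.get_obs();R=Rn.from_quat(o["tool_rot"]);p=np.array(o["position"])
    d=R.inv().apply(np.array(target)-p)*100
    r=None
    if ydir is not None:
        y=np.array([ydir[0],ydir[1],0.]);y/=np.linalg.norm(y)
        if y@R.apply([0,1,0])<0:y=-y
        z=np.array([0,0,-1.]);x=np.cross(y,z)
        r=(R.inv()*Rn.from_matrix(np.c_[x,y,z])).as_rotvec().round(4)
    return d.round(2),r
E
python3 -c "
from h import *
print(delta([.49,.22,.26],[-.009,.205]))"
```

```text
(array([-39.93, -26.57,  -3.74]), array([-0.    , -0.    , -0.3547]))
```

send_rows --deltas '[{"tx":-4,"ty":-2.6,"tz":-0.4},{"tx":-7,"ty":-4.6,"tz":-0.8},{"tx":-10,"ty":-6.6,"tz":-1.2},{"tx":-13,"ty":-8.6,"tz":-1.6},{"tx":-16,"ty":-10.6,"tz":-2}]'

```text
schema error: expected keys tx, ty, tz, rx, ry, rz
```

send_rows --deltas '[{"tx":-3,"ty":-2,"tz":-0.4},{"tx":-6,"ty":-4,"tz":-0.8},{"tx":-9,"ty":-6,"tz":-1.2},{"tx":-12,"ty":-8,"tz":-1.5},{"tx":-15,"ty":-10,"tz":-1.7}]'

```text
schema error: expected keys tx, ty, tz, rx, ry, rz
```

send_rows --deltas '[{"tx":-3,"ty":-2,"rz":-0.1},{"tx":-6,"ty":-4,"rz":-0.2},{"tx":-9,"ty":-6,"rz":-0.3},{"tx":-9,"ty":-6,"rz":-0.355},{"tx":-9,"ty":-6,"rz":-0.355}]' --claw 4.5

```text
schema error: expected keys tx, ty, tz, rx, ry, rz
```

```bash
cat >> h.py <<'E'
def wcam():
    o=robot.get_obs(); c=robot.camera("wrist")
    T=np.eye(4);T[:3,:3]=Rn.from_quat(o["tool_rot"]).as_matrix();T[:3,3]=o["position"]
    M=np.linalg.inv(T@np.array(c["tool_from_camera"]))
    c["R"]=M[:3,:3];c["t"]=M[:3,3];return o,c
E
cat > look.py <<'E'
from h import *
import sys
o,c=wcam(); save(sys.argv[1],c["color"])
print(o["time"],np.round(o["position"],4),np.round(o["tool_rot"],4),np.round(o["ft_force"],2),o["grip_width"],'cam',(-c["R"].T@c["t"]).round(3))
zs={'plunger_knob':.082,'cradle_bar':.074,'cradle_hinge':.058,'viewer_base':0,'dye_bottle':0,'spare_rack':0,'buffer_bottle':0,'tube':.07}
for l,z in zs.items():
    for r in robot.tip_of(l,"wrist")[:2]:
        x=int(r["xy"][0]);y=int(r["xy"][1]);d=c["z_map"][min(y,399),min(x,639)]
        print(l,round(r["p"],2),np.round(r["xy"]),px2w(c,r["xy"],z).round(4),px2w(c,r["xy"],depth=d).round(4))
E
python3 look.py w1
python3 - <<'E'
from h import *
for n in ["scene","side"]:
    c=robot.camera(n); save(n+'1',c["color"])
E
```

```text
0.9 [0.1911 0.595  0.2226] [ 0.1548  0.9879 -0.     -0.    ] [-0.09  0.22  0.13] 0.086926607475023 cam [0.113 0.62  0.386]
```

View pics/w1.png

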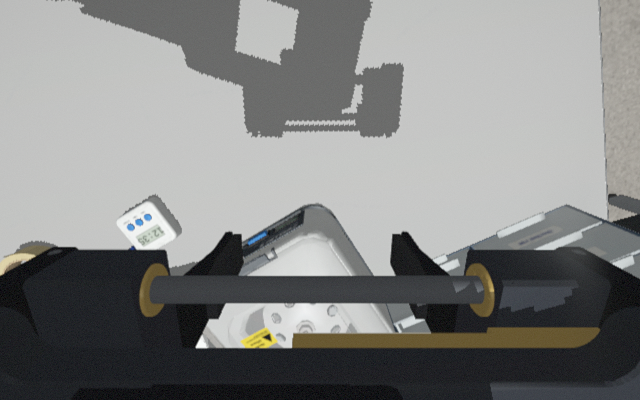

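View pics/side1.png

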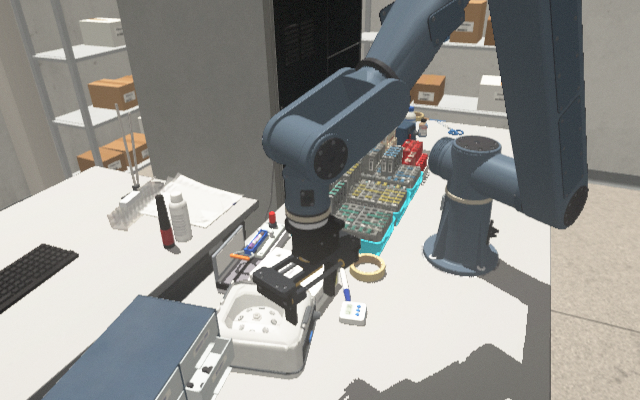

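send_rows --deltas '[{"tx":-4,"ty":-2.5,"tz":-1,"rx":0,"ry":0,"rz":0},{"tx":-7,"ty":-4.4,"tz":-2,"rx":0,"ry":0,"rz":0},{"tx":-10,"ty":-6.3,"tz":-3,"rx":0,"ry":0,"rz":0},{"tx":-13,"ty":-8.2,"tz":-4,"rx":0,"ry":0,"rz":0},{"tx":-16,"ty":-10,"tz":-5,"rx":0,"ry":0,"rz":0}]'

```text
time: 1.87
position: [0.3136, 0.4494, 0.2731]
tool_rot: [0.155, 0.988, -0.0, 0.0]
ft_force: [0.2, 0.4, 0.4]
grip_width: 0.087
```

send_rows --deltas '[{"tx":-3.5,"ty":-1.5,"tz":0,"rx":0,"ry":0,"rz":0},{"tx":-7,"ty":-3,"tz":0,"rx":0,"ry":0,"rz":0},{"tx":-10.5,"ty":-4.5,"tz":0,"rx":0,"ry":0,"rz":0},{"tx":-14,"ty":-6,"tz":0,"rx":0,"ry":0,"rz":0},{"tx":-17.5,"ty":-7.5,"tz":0,"rx":0,"ry":0,"rz":0}]'

```text
time: 2.28
position: [0.4577, 0.3246, 0.2728]
tool_rot: [0.155, 0.988, 0.0, 0.0]
ft_force: [-0.2, -0.6, 0.1]
grip_width: 0.087
```

send_rows --deltas '[{"tx":-3.5,"ty":-1,"tz":0,"rx":0,"ry":0,"rz":-0.1},{"tx":-7,"ty":-2,"tz":0,"rx":0,"ry":0,"rz":-0.2},{"tx":-10.5,"ty":-3,"tz":0,"rx":0,"ry":0,"rz":-0.3},{"tx":-14,"ty":-4,"tz":0,"rx":0,"ry":0,"rz":-0.355},{"tx":-14,"ty":-4,"tz":0,"rx":0,"ry":0,"rz":-0.355}]' --claw 4.5

```text
time: 2.7
position: [0.584, 0.2406, 0.2724]
tool_rot: [-0.02, 1.0, -0.001, 0.003]
ft_force: [-0.0, 0.5, 0.2]
grip_width: 0.0614
```

```bash
python3 look.py w2
```

```text
2.7 [0.584  0.2406 0.2724] [-0.0202  0.9998 -0.001   0.0029] [-0.03  0.51  0.15] 0.0613747581672509 cam [0.501 0.237 0.435]
plunger_knob 0.64 [226. 130.] [0.537  0.1357 0.082 ] [0.5357 0.1393 0.0947]
cradle_bar 0.93 [409. 119.] [0.5177 0.3434 0.074 ] [0.5176 0.3425 0.077 ]
cradle_hinge 0.59 [278. 129.] [0.536  0.1921 0.058 ] [0.5356 0.1925 0.0619]
viewer_base 0.86 [335. 121.] [0.5281 0.2632 0.    ] [0.5238 0.2591 0.0691]
tube 0.57 [288. 128.] [0.5336 0.2052 0.07  ] [0.5339 0.205  0.0672]
```

View pics/w2.png

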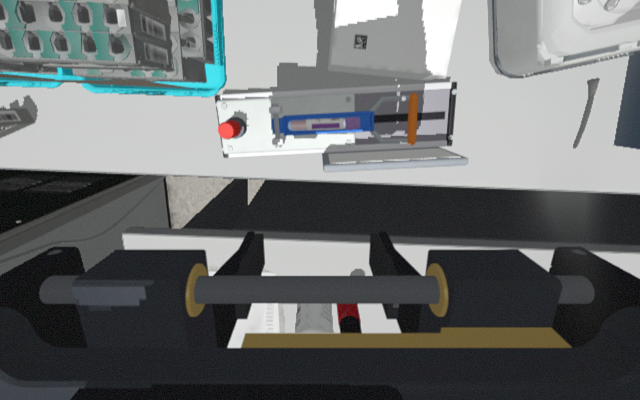

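```bash
cat > cloud.py <<'E'
from h import *
def cloud(c):
    K=c["intrinsics"];v,u=np.mgrid[0:400,0:640];z=c["z_map"]
    P=np.stack([(u-K[0,2])*z/K[0,0],(v-K[1,2])*z/K[1,1],z],-1)
    return (P-c["t"])@c["R"], z>0
E
python3 - <<'E'
from cloud import *
o,c=wcam(); P,ok=cloud(c); np.savez('w2.npz',P=P,ok=ok,col=c["color"])
h=cv2.cvtColor(c["color"],cv2.COLOR_RGB2HSV).astype(int)
H,S,V=h[...,0],h[...,1],h[...,2]
roi=np.zeros_like(ok);roi[80:170,210:470]=1
red=roi&((H<4)|(H>174))&(S>170)&(V>120)&(np.mgrid[0:400,0:640][1]<260)
org=roi&(H>8)&(H<20)&(S>150)&(V>120)
for n,m in (('red',red),('org',org)):
    m=m&ok; p=P[m]; print(n,m.sum(),p.min(0).round(4),p.max(0).round(4),p.mean(0).round(4))
    v,u=np.where(m);print(u.min(),u.max(),v.min(),v.max())
p=P[red&ok];t=p[p[:,2]>p[:,2].max()-.004];print('knobtop',t.min(0).round(4),t.max(0).round(4),t.mean(0).round(4))
p=P[org&ok];t=p[p[:,2]>.07];q=t[:,:2]-t[:,:2].mean(0);w=np.linalg.eigh(q.T@q)[1][:,1];print('bar dir',w,np.degrees(np.arctan2(w[1],w[0])))
b=roi&(H>105)&(H<125)&(S>150); p=P[b&ok];q=p[:,:2]-p[:,:2].mean(0);w=np.linalg.eigh(q.T@q)[1][:,1];print('blue dir',w,p.mean(0),np.degrees(np.arctan2(w[0],w[1])))
# panel top
pn=ok&(P[...,2]>.095)&(P[...,2]<.115)&(P[...,1]>.2)&(P[...,1]<.45)&(P[...,0]>.5)&(P[...,0]<.62)
p=P[pn];print('panel',len(p),p.min(0).round(3),p.max(0).round(3));q=p[:,:2]-p[:,:2].mean(0);w=np.linalg.eigh(q.T@q)[1][:,1];print(np.degrees(np.arctan2(w[0],w[1])),p.mean(0))
# height max around knob
m=ok&(abs(P[...,0]-.536)<.12)&(P[...,1]>-.05)&(P[...,1]<.1)
print('near',P[m][:,2].max())
m=ok&(abs(P[...,0]-.536)<.06)&(P[...,1]>-.05)&(P[...,1]<.12);print(P[m].max(0))
E
```

```text
red 108 [0.5281 0.1318 0.0664] [0.543  0.1478 0.0945] [0.5336 0.1439 0.0848]
215 234 128 143
org 388 [0.4898 0.3397 0.0745] [0.5456 0.3524 0.082 ] [0.5168 0.3452 0.079 ]
401 410 102 152
knobtop [0.5289 0.1318 0.0906] [0.543  0.1475 0.0945] [0.5343 0.1426 0.0921]
bar dir [-0.99555095 -0.0942248 ] -174.59329598161938
blue dir [-0.09022953  0.995921  ] [0.52465303 0.25159774 0.06275258] -5.176811643731704
panel 1383 [0.554 0.246 0.095] [0.577 0.404 0.107]
-5.357749950553134 [0.56454983 0.32533123 0.10342777]
near 0.15569765600466334
[0.59599548 0.11999682 0.1546479 ]
```

Run:
```python
import numpy as np
d=np.load('w2.npz');P=d['P'][d['ok']]
xs=np.arange(.40,.64,.02);ys=np.arange(-.06,.28,.02)
print('y\\x',xs.round(2))
for y in ys:
    print(round(y,2),[int(1000*max([0,*P[(abs(P[:,0]-x)<.01)&(abs(P[:,1]-y)<.01)][:,2]])) for x in xs])
```

```text
y\x [0.4  0.42 0.44 0.46 0.48 0.5  0.52 0.54 0.56 0.58 0.6  0.62]
-0.06 [0, 0, 0, 0, 119, 60, 3, 3, 3, 3, 4, 2]
-0.04 [0, 0, 140, 149, 151, 145, 3, 3, 3, 2, 2, 2]
-0.02 [0, 154, 155, 155, 154, 137, 3, 3, 3, 3, 2, 2]
0.0 [0, 155, 154, 154, 154, 143, 4, 3, 3, 4, 3, 2]
0.02 [0, 154, 154, 154, 154, 145, 3, 3, 3, 3, 3, 2]
0.04 [0, 154, 154, 154, 155, 140, 3, 3, 3, 3, 3, 2]
0.06 [78, 153, 155, 155, 155, 144, 3, 3, 3, 3, 2, 2]
0.08 [83, 155, 155, 154, 153, 146, 3, 3, 3, 3, 3, 2]
0.1 [80, 81, 80, 81, 75, 60, 33, 2, 3, 3, 3, 2]
0.12 [80, 80, 79, 79, 60, 60, 60, 93, 48, 45, 2, 2]
0.14 [3, 3, 3, 3, 3, 47, 93, 94, 58, 32, 2, 2]
0.16 [3, 4, 3, 2, 3, 47, 47, 371, 368, 359, 4, 2]
0.18 [4, 3, 3, 3, 3, 64, 66, 386, 387, 32, 3, 2]
0.2 [3, 3, 3, 3, 3, 62, 72, 369, 390, 32, 3, 2]
0.22 [3, 3, 3, 3, 3, 46, 71, 369, 390, 350, 3, 2]
0.24 [3, 4, 6, 38, 32, 47, 72, 390, 390, 105, 2, 2]
0.26 [63, 64, 63, 64, 32, 47, 72, 390, 390, 323, 2, 2]
```

Run:
```python
from h import *
d=np.load('w2.npz');P=d['P'][d['ok']]
m=(P[:,2]>.11)&(P[:,2]<.17)&(P[:,1]<.12)
q=P[m];print('rack max x',np.percentile(q[:,0],[95,99,99.9,100]).round(4),'max y',np.percentile(q[:,1],[99,100]))
o=robot.get_obs();c=robot.camera('wrist');T=np.linalg.inv(c["tool_from_camera"])
for p in ([0,0,0],[0,0,-.019],[0,0,-.03],[0,0,-.045]):
    x=T[:3,:3]@p+T[:3,3];u=c["intrinsics"]@x;print(p,(u[:2]/u[2]).round())
a=np.radians(10);print(delta([.536,.140,.13],[-np.sin(a),np.cos(a)]))
```

```text
rack max x [0.4777 0.493  0.4947 0.4949] max y [0.08390075 0.0847133 ]
[0, 0, 0] [317. 248.]
[0, 0, -0.019] [317. 264.]
[0, 0, -0.03] [317. 275.]
[0, 0, -0.045] [317. 293.]
(array([  4.58, -10.38,  14.28]), array([ 0.    ,  0.0002, -0.1292]))
```

send_rows --deltas '[{"tx":1,"ty":-3,"tz":2,"rx":0,"ry":0,"rz":-0.05},{"tx":2,"ty":-6,"tz":4,"rx":0,"ry":0,"rz":-0.1},{"tx":3.5,"ty":-8.5,"tz":6,"rx":0,"ry":0,"rz":-0.129},{"tx":4.58,"ty":-10.38,"tz":8.3,"rx":0,"ry":0,"rz":-0.129},{"tx":4.58,"ty":-10.38,"tz":11,"rx":0,"ry":0,"rz":-0.129}]'

```text
time: 3.67
position: [0.5346, 0.1366, 0.1627]
tool_rot: [-0.086, 0.996, -0.001, -0.0]
ft_force: [0.1, 0.4, -0.7]
grip_width: 0.0447
```

```bash
python3 look.py w3; python3 -c "
from h import *
c=robot.camera('side');save('side3',cv2.resize(c['color'][150:300,180:380],None,fx=4,fy=4))
for r in robot.tip_of('plunger_knob','side')[:2]: print(r, px2w(c,r['xy'],.082))"
```

```text
3.6667 [0.5346 0.1366 0.1627] [-8.550e-02  9.963e-01 -7.000e-04 -3.000e-04] [ 0.08  0.44 -0.71] 0.04465721315960776 cam [0.454 0.123 0.326]
plunger_knob 0.69 [315. 208.] [0.5387 0.1358 0.082 ] [0.5347 0.1352 0.0934]
plunger_knob 0.37 [375. 203.] [0.5256 0.1844 0.082 ] [0.5316 0.1895 0.0618]
cradle_bar 0.74 [551. 224.] [0.5202 0.3451 0.074 ] [0.5196 0.3431 0.0763]
cradle_hinge 0.73 [373. 207.] [0.536  0.1901 0.058 ] [0.5347 0.1891 0.0623]
viewer_base 0.61 [429. 194.] [0.5286 0.2621 0.    ] [0.5185 0.2432 0.0442]
spare_rack 0.15 [427. 194.] [0.5286 0.2603 0.    ] [0.5182 0.2411 0.0454]
tube 0.91 [394. 210.] [0.5325 0.2061 0.07  ] [0.5329 0.2065 0.0688]
{'xy': [272.9, 214.7], 'p': 0.64} [0.53599301 0.13577829 0.082     ]
```

View pics/w3.png

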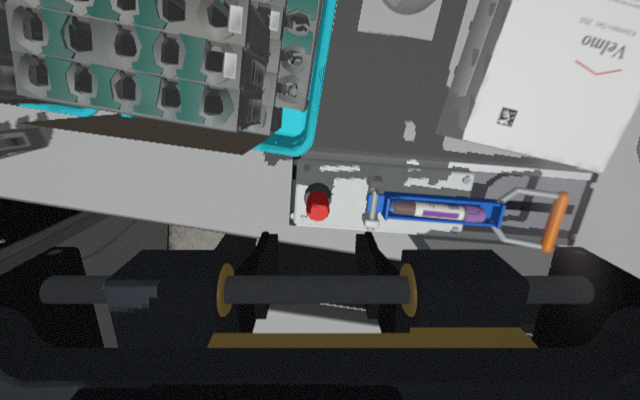

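View pics/side3.png

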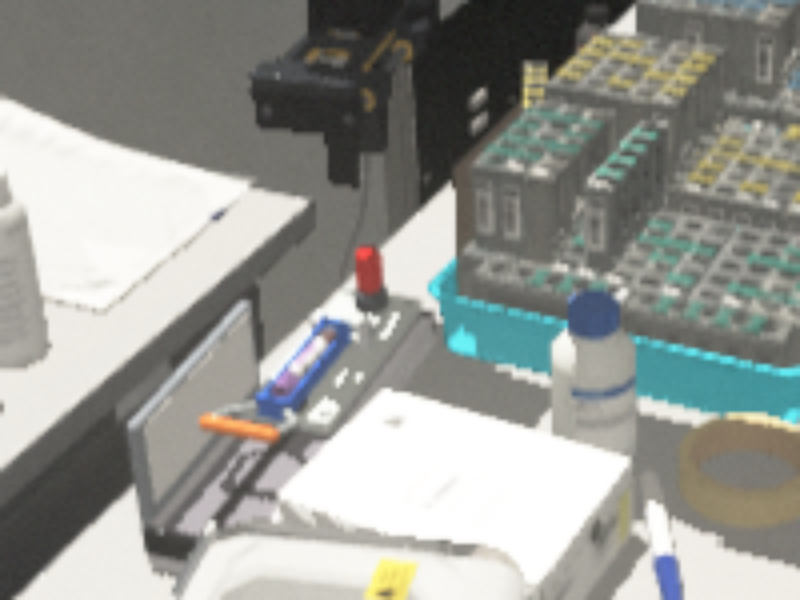

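```bash
cat > knob.py <<'E'
from cloud import *
import sys
o,c=wcam(); P,ok=cloud(c)
h=cv2.cvtColor(c["color"],cv2.COLOR_RGB2HSV).astype(int);H,S,V=h[...,0],h[...,1],h[...,2]
m=ok&((H<5)|(H>174))&(S>170)&(V>80)&(P[...,2]>.05)&(P[...,2]<.12)
p=P[m];top=p[p[:,2]>np.percentile(p[:,2],98)-.002]
print('t',o["time"],'tcp',np.round(o["position"],4),'n',m.sum(),'red',p.min(0).round(4),p.max(0).round(4),'topmean',top.mean(0).round(4),'ctr',((top.min(0)+top.max(0))/2).round(4),len(top))
if len(sys.argv)>1: save(sys.argv[1],c["color"])
E
python3 knob.py; python3 -c "
from h import *
a=np.radians(10);print(delta([.537,.137,.063],[-np.sin(a),np.cos(a)]))"
```

```text
t 4.2167 tcp [0.5371 0.1399 0.1635] n 478 red [0.5275 0.128  0.0657] [0.5445 0.1459 0.0945] topmean [0.5363 0.1371 0.093 ] ctr [0.5366 0.1375 0.0932] 250
(array([ 0.05, -0.27, 10.03]), array([-0.0002,  0.0015, -0.0006]))
```

send_rows --deltas '[{"tx":0.05,"ty":-0.26,"tz":2.5,"rx":0,"ry":0,"rz":0},{"tx":0.05,"ty":-0.26,"tz":5,"rx":0,"ry":0,"rz":0},{"tx":0.05,"ty":-0.26,"tz":7.5,"rx":0,"ry":0,"rz":0},{"tx":0.05,"ty":-0.26,"tz":9.3,"rx":0,"ry":0,"rz":0},{"tx":0.05,"ty":-0.26,"tz":9.95,"rx":0,"ry":0,"rz":0}]'

```text
time: 4.68
position: [0.5348, 0.1367, 0.0607]
tool_rot: [-0.087, 0.996, 0.0, -0.002]
ft_force: [-0.4, 0.2, -0.3]
grip_width: 0.045
```

send_rows --deltas '[{"tx":0,"ty":0,"tz":0,"rx":0,"ry":0,"rz":0},{"tx":0,"ty":0,"tz":0,"rx":0,"ry":0,"rz":0},{"tx":0,"ty":0,"tz":0,"rx":0,"ry":0,"rz":0},{"tx":0,"ty":0,"tz":0,"rx":0,"ry":0,"rz":0},{"tx":0,"ty":0,"tz":0,"rx":0,"ry":0,"rz":0}]' --claw 1.0 --squeeze 25

```text
time: 5.1
position: [0.5372, 0.1372, 0.0643]
tool_rot: [-0.086, 0.996, 0.0, 0.001]
ft_force: [-0.6, 10.7, 3.9]
grip_width: 0.0193
```

```bash
python3 knob.py k1; python3 -c "
from h import *
o=robot.get_obs();print(o['time'],o['position'],o['grip_width'],o['ft_force'],o['moment'])"
```

```text
t 5.1 tcp [0.5372 0.1372 0.0643] n 1308 red [0.5273 0.1277 0.0615] [0.5399 0.147  0.0947] topmean [0.5338 0.1368 0.0929] ctr [0.534  0.1372 0.0933] 447
5.15 [0.53716603 0.1374986  0.06431451] 0.019442554636739093 [-0.90993644  2.85289898  3.6662362 ] [ 0.52923637  0.02439498 -0.00335655]
```

View pics/k1.png

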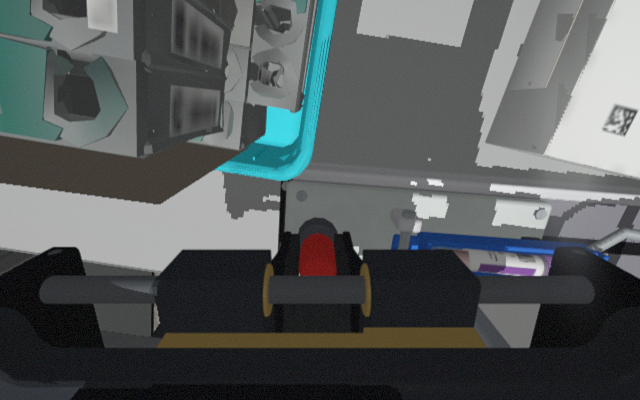

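send_rows --deltas '[{"tx":0,"ty":0,"tz":-0.2,"rx":0,"ry":0,"rz":0},{"tx":0,"ty":0,"tz":-0.4,"rx":0,"ry":0,"rz":0},{"tx":0,"ty":0,"tz":-0.6,"rx":0,"ry":0,"rz":0},{"tx":0,"ty":0,"tz":-0.75,"rx":0,"ry":0,"rz":0},{"tx":0,"ty":0,"tz":-0.85,"rx":0,"ry":0,"rz":0}]'

```text
time: 5.57
position: [0.5371, 0.1374, 0.0715]
tool_rot: [-0.086, 0.996, 0.0, 0.001]
ft_force: [2.2, 4.8, -6.5]
grip_width: 0.0192
```

send_rows --deltas '[{"tx":0,"ty":0,"tz":0,"rx":0,"ry":0,"rz":0},{"tx":0,"ty":0,"tz":0,"rx":0,"ry":0,"rz":0}]'

```text
time: 5.73
position: [0.537, 0.1374, 0.0713]
tool_rot: [-0.086, 0.996, 0.0, 0.001]
ft_force: [2.4, 5.5, -6.2]
grip_width: 0.0192
```

```bash
python3 knob.py k2; python3 -c "
from h import *
o=robot.get_obs();print(o['time'],o['position'],o['grip_width'],o['ft_force'],o['moment'])"
```

```text
t 5.7333 tcp [0.537  0.1374 0.0713] n 1300 red [0.5275 0.1278 0.0585] [0.5399 0.1468 0.1013] topmean [0.5338 0.1367 0.0997] ctr [0.5338 0.1374 0.1   ] 467
5.7833 [0.53705506 0.13740826 0.07130975] 0.019361151804951 [ 2.91612316  4.58028981 -6.72533178] [ 0.94860182 -0.40438714 -0.05457576]
```

send_rows --deltas '[{"tx":0,"ty":0,"tz":-0.1,"rx":0,"ry":0,"rz":0},{"tx":0,"ty":0,"tz":-0.17,"rx":0,"ry":0,"rz":0},{"tx":0,"ty":0,"tz":-0.17,"rx":0,"ry":0,"rz":0}]'

```text
time: 6.03
position: [0.537, 0.1374, 0.073]
tool_rot: [-0.086, 0.996, 0.001, 0.001]
ft_force: [3.7, 4.9, -6.0]
grip_width: 0.0192
```

send_rows --deltas '[{"tx":-0.01,"ty":0.15,"tz":0,"rx":0,"ry":0,"rz":0},{"tx":-0.025,"ty":0.3,"tz":0,"rx":0,"ry":0,"rz":0},{"tx":-0.04,"ty":0.5,"tz":0,"rx":0,"ry":0,"rz":0}]'

```text
time: 6.28
position: [0.5367, 0.1409, 0.0731]
tool_rot: [-0.087, 0.996, -0.001, 0.001]
ft_force: [3.9, -1.3, -6.7]
grip_width: 0.0194
```

send_rows --deltas '[{"tx":-0.02,"ty":0.25,"tz":0,"rx":0,"ry":0,"rz":0},{"tx":-0.04,"ty":0.5,"tz":0,"rx":0,"ry":0,"rz":0},{"tx":-0.06,"ty":0.75,"tz":0,"rx":0,"ry":0,"rz":0},{"tx":-0.08,"ty":1.0,"tz":0,"rx":0,"ry":0,"rz":0}]'

```text
time: 6.62
position: [0.5357, 0.1518, 0.0734]
tool_rot: [-0.087, 0.996, -0.0, 0.001]
ft_force: [4.5, -1.6, -6.2]
grip_width: 0.0193
```

send_rows --deltas '[{"tx":-0.03,"ty":0.4,"tz":0,"rx":0,"ry":0,"rz":0},{"tx":-0.06,"ty":0.8,"tz":0,"rx":0,"ry":0,"rz":0},{"tx":-0.095,"ty":1.2,"tz":0,"rx":0,"ry":0,"rz":0},{"tx":-0.13,"ty":1.6,"tz":0,"rx":0,"ry":0,"rz":0},{"tx":-0.16,"ty":2.0,"tz":0,"rx":0,"ry":0,"rz":0}]'

```text
time: 7.03
position: [0.5338, 0.172, 0.0734]
tool_rot: [-0.087, 0.996, -0.0, 0.001]
ft_force: [4.1, -2.2, -6.3]
grip_width: 0.0193
```

```bash
python3 knob.py k3; python3 -c "
from h import *
o=robot.get_obs();print(o['time'],o['position'],o['grip_width'],o['ft_force'],o['moment'])"
```

```text
t 7.0333 tcp [0.5338 0.172  0.0734] n 1285 red [0.5242 0.1622 0.071 ] [0.5366 0.1814 0.1038] topmean [0.5305 0.1711 0.1019] ctr [0.5306 0.1718 0.1023] 454
7.0833 [0.53367461 0.1727895  0.07344491] 0.01958895921420188 [ 4.66276626 -0.76069522 -7.06503646] [-0.06964345 -0.83998961 -0.05280451]
```

View pics/k3.png

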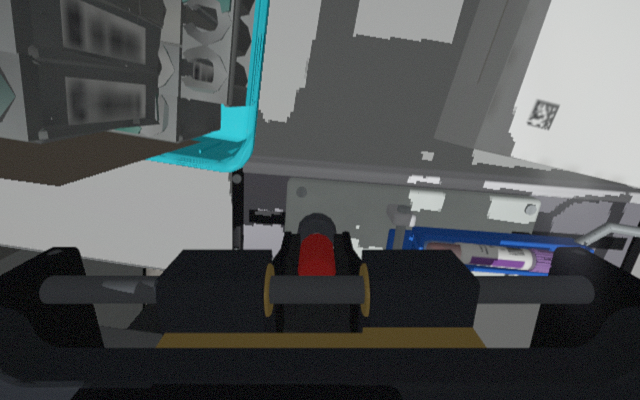

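send_rows --deltas '[{"tx":0,"ty":0,"tz":0,"rx":0,"ry":0,"rz":0},{"tx":0,"ty":0,"tz":0,"rx":0,"ry":0,"rz":0},{"tx":0,"ty":0,"tz":0,"rx":0,"ry":0,"rz":0},{"tx":0,"ty":0,"tz":0,"rx":0,"ry":0,"rz":0}]' --claw 4.0

```text
time: 7.42
position: [0.532, 0.1717, 0.0735]
tool_rot: [-0.086, 0.996, 0.0, -0.001]
ft_force: [0.3, 0.3, 0.4]
grip_width: 0.0363
```

```bash
python3 knob.py k4; python3 -c "
from h import *
o=robot.get_obs();print(o['time'],o['position'],o['grip_width'],o['ft_force'],o['moment'])"
```

```text
t 7.4167 tcp [0.532  0.1717 0.0735] n 1211 red [0.524  0.1631 0.0592] [0.5359 0.1815 0.1009] topmean [0.5304 0.1719 0.0993] ctr [0.5306 0.1724 0.0996] 430
7.4667 [0.53225677 0.1716769  0.07352192] 0.037855045893932265 [0.45205386 1.32503168 0.06499822] [ 0.04288292 -0.00376938  0.00509178]
```

send_rows --deltas '[{"tx":-0.1,"ty":0,"tz":0.8,"rx":0,"ry":0,"rz":0},{"tx":-0.1,"ty":0,"tz":1.5,"rx":0,"ry":0,"rz":0},{"tx":-0.1,"ty":0,"tz":2.0,"rx":0,"ry":0,"rz":0},{"tx":-0.1,"ty":0,"tz":2.3,"rx":0,"ry":0,"rz":0},{"tx":-0.1,"ty":0,"tz":2.3,"rx":0,"ry":0,"rz":0}]'

```text
time: 7.88
position: [0.5332, 0.1717, 0.049]
tool_rot: [-0.086, 0.996, -0.0, -0.001]
ft_force: [0.0, 0.2, -0.7]
grip_width: 0.0401
```

send_rows --deltas '[{"tx":-0.02,"ty":0.25,"tz":0,"rx":0,"ry":0,"rz":0},{"tx":-0.04,"ty":0.5,"tz":0,"rx":0,"ry":0,"rz":0},{"tx":-0.04,"ty":0.6,"tz":0,"rx":0,"ry":0,"rz":0},{"tx":-0.05,"ty":0.7,"tz":0,"rx":0,"ry":0,"rz":0}]'

```text
time: 8.22
position: [0.5335, 0.1791, 0.0505]
tool_rot: [-0.087, 0.996, 0.0, 0.0]
ft_force: [-0.2, -0.9, 0.1]
grip_width: 0.0399
```

```bash
python3 knob.py k5; python3 -c "
from h import *
o=robot.get_obs();print(o['time'],o['position'],o['grip_width'],o['ft_force'],o['moment'])"
```

```text
t 8.2167 tcp [0.5335 0.1791 0.0505] n 1093 red [0.5238 0.1631 0.0679] [0.5433 0.1811 0.1005] topmean [0.5395 0.1734 0.0993] ctr [0.5396 0.1732 0.0993] 259
8.2667 [0.53346199 0.17925413 0.05050243] 0.04012340141177906 [-0.81033173 -0.44752526  0.34303437] [ 0.01629887 -0.01175957 -0.06132138]
```

View pics/k5.png

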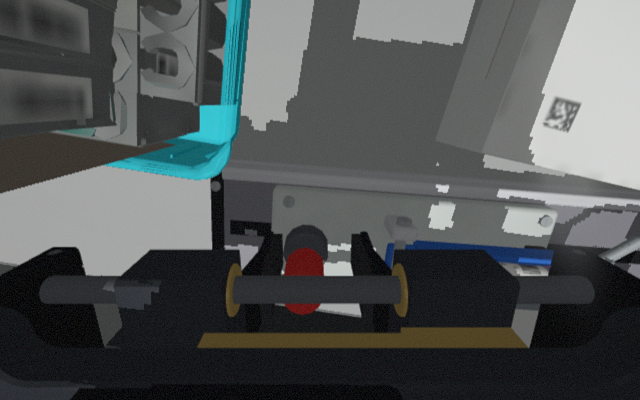

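send_rows --deltas '[{"tx":-0.02,"ty":0.25,"tz":0,"rx":0,"ry":0,"rz":0},{"tx":-0.04,"ty":0.5,"tz":0,"rx":0,"ry":0,"rz":0},{"tx":-0.06,"ty":0.75,"tz":0,"rx":0,"ry":0,"rz":0},{"tx":-0.08,"ty":1.0,"tz":0,"rx":0,"ry":0,"rz":0},{"tx":-0.09,"ty":1.1,"tz":0,"rx":0,"ry":0,"rz":0}]'

```text
time: 8.68
position: [0.5326, 0.189, 0.0504]
tool_rot: [-0.087, 0.996, -0.001, 0.0]
ft_force: [-0.2, -5.7, 0.4]
grip_width: 0.04
```

```bash
cat >> knob.py <<'E'
o=robot.get_obs();print(np.round(o['position'],4),np.round(o['ft_force'],1), 'top99', np.percentile(p[:,2],[90,98]).round(4))
E
python3 knob.py k6
```

```text
t 8.6833 tcp [0.5326 0.189  0.0504] n 1084 red [0.523  0.1721 0.0686] [0.5422 0.1899 0.1007] topmean [0.5386 0.1824 0.0994] ctr [0.5389 0.1821 0.0994] 252
[0.5325 0.1893 0.0504] [ 0.5 -4.5  1.9] top99 [0.0995 0.1   ]
```

send_rows --deltas '[{"tx":-0.01,"ty":0.15,"tz":0,"rx":0,"ry":0,"rz":0},{"tx":-0.025,"ty":0.3,"tz":0,"rx":0,"ry":0,"rz":0},{"tx":-0.035,"ty":0.45,"tz":0,"rx":0,"ry":0,"rz":0},{"tx":-0.05,"ty":0.6,"tz":0,"rx":0,"ry":0,"rz":0}]'

```text
time: 9.07
position: [0.532, 0.1951, 0.0504]
tool_rot: [-0.087, 0.996, -0.001, 0.0]
ft_force: [0.8, -4.1, 1.4]
grip_width: 0.0404
```

```bash
python3 knob.py
```

```text
t 9.0667 tcp [0.532  0.1951 0.0504] n 1094 red [0.5225 0.1781 0.0673] [0.5414 0.1959 0.1008] topmean [0.538  0.1885 0.0994] ctr [0.538  0.1881 0.0994] 254
[0.532  0.1954 0.0504] [-0.5 -4.6  1.9] top99 [0.0995 0.1001]
```

send_rows --deltas '[{"tx":-0.01,"ty":0.1,"tz":0,"rx":0,"ry":0,"rz":0},{"tx":-0.02,"ty":0.2,"tz":0,"rx":0,"ry":0,"rz":0},{"tx":-0.025,"ty":0.3,"tz":0,"rx":0,"ry":0,"rz":0}]'

```text
time: 9.37
position: [0.5317, 0.1982, 0.0504]
tool_rot: [-0.087, 0.996, -0.0, 0.0]
ft_force: [0.4, -4.6, 1.7]
grip_width: 0.04
```

```bash
python3 knob.py
```

```text
t 9.3667 tcp [0.5317 0.1982 0.0504] n 1088 red [0.5224 0.1813 0.0685] [0.5413 0.1992 0.1013] topmean [0.5378 0.1916 0.0994] ctr [0.5378 0.1915 0.0997] 251
[0.5317 0.1984 0.0504] [ 0.3 -4.6  1.8] top99 [0.0995 0.1001]
```

send_rows --deltas '[{"tx":-0.01,"ty":0.1,"tz":0,"rx":0,"ry":0,"rz":0},{"tx":-0.02,"ty":0.2,"tz":0,"rx":0,"ry":0,"rz":0},{"tx":-0.025,"ty":0.3,"tz":0,"rx":0,"ry":0,"rz":0}]'

```text
time: 9.67
position: [0.5314, 0.2013, 0.0504]
tool_rot: [-0.087, 0.996, -0.0, 0.0]
ft_force: [0.5, -4.9, 2.3]
grip_width: 0.0397
```

```bash
python3 knob.py
```

```text
t 9.6667 tcp [0.5314 0.2013 0.0504] n 1087 red [0.5219 0.1843 0.0676] [0.5415 0.2022 0.1009] topmean [0.5375 0.1947 0.0993] ctr [0.5377 0.1945 0.0995] 250
[0.5314 0.2015 0.0504] [ 1.2 -4.3  1.8] top99 [0.0994 0.1   ]
```

send_rows --deltas '[{"tx":-0.01,"ty":0.1,"tz":0,"rx":0,"ry":0,"rz":0},{"tx":-0.02,"ty":0.2,"tz":0,"rx":0,"ry":0,"rz":0},{"tx":-0.025,"ty":0.3,"tz":0,"rx":0,"ry":0,"rz":0}]'

```text
time: 9.97
position: [0.5312, 0.2044, 0.0504]
tool_rot: [-0.087, 0.996, -0.0, 0.0]
ft_force: [0.6, -5.4, 2.6]
grip_width: 0.0403
```

```bash
python3 knob.py
```

```text
t 9.9667 tcp [0.5312 0.2044 0.0504] n 1078 red [0.5217 0.1876 0.0679] [0.5408 0.2052 0.1007] topmean [0.5372 0.1977 0.0994] ctr [0.5373 0.1976 0.0994] 247
[0.5311 0.2046 0.0504] [ 0.4 -4.6  2.2] top99 [0.0994 0.1   ]
```

send_rows --deltas '[{"tx":-0.01,"ty":0.1,"tz":0,"rx":0,"ry":0,"rz":0},{"tx":-0.02,"ty":0.2,"tz":0,"rx":0,"ry":0,"rz":0},{"tx":-0.025,"ty":0.3,"tz":0,"rx":0,"ry":0,"rz":0}]'

```text
time: 10.27
position: [0.5308, 0.2074, 0.0504]
tool_rot: [-0.087, 0.996, -0.0, 0.0]
ft_force: [-0.6, -5.4, 2.9]
grip_width: 0.04
```

```bash
python3 knob.py
```

```text
t 10.2667 tcp [0.5308 0.2074 0.0504] n 1075 red [0.5212 0.1904 0.067 ] [0.5401 0.2083 0.1006] topmean [0.5371 0.2008 0.0989] ctr [0.5367 0.2007 0.0992] 224
[0.5308 0.208  0.0504] [-0.1 -1.5  2.1] top99 [0.099  0.0996]
```

```bash
python3 knob.py;python3 knob.py
```

```text
t 10.3167 tcp [0.5308 0.208  0.0504] n 1015 red [0.5214 0.191  0.0617] [0.5315 0.2099 0.0939] topmean [0.5238 0.1988 0.0917] ctr [0.5242 0.1998 0.0922] 111
[0.5308 0.2082 0.0504] [ 0.5 -1.4  2.4] top99 [0.0907 0.0925]
t 10.3667 tcp [0.5308 0.2082 0.0504] n 1009 red [0.5214 0.1912 0.0625] [0.531  0.21   0.0936] topmean [0.5238 0.1996 0.0917] ctr [0.5241 0.1998 0.0921] 112
[0.5308 0.2082 0.0504] [-0.4 -1.4  1.8] top99 [0.0907 0.0925]
```

send_rows --deltas '[{"tx":0.03,"ty":-0.35,"tz":0,"rx":0,"ry":0,"rz":0},{"tx":0.05,"ty":-0.7,"tz":0,"rx":0,"ry":0,"rz":0},{"tx":0.05,"ty":-0.7,"tz":0,"rx":0,"ry":0,"rz":0}]'

```text
time: 10.67
position: [0.5313, 0.2007, 0.0501]
tool_rot: [-0.086, 0.996, 0.0, -0.0]
ft_force: [0.6, 0.8, -0.1]
grip_width: 0.0399
```

send_rows --deltas '[{"tx":0,"ty":0,"tz":-2,"rx":0,"ry":0,"rz":0},{"tx":0,"ty":0,"tz":-5,"rx":0,"ry":0,"rz":0},{"tx":0,"ty":0,"tz":-8,"rx":0,"ry":0,"rz":0},{"tx":0,"ty":0,"tz":-11,"rx":0,"ry":0,"rz":0},{"tx":0,"ty":0,"tz":-12,"rx":0,"ry":0,"rz":0}]'

```text
time: 11.08
position: [0.5337, 0.2015, 0.1743]
tool_rot: [-0.086, 0.996, 0.001, 0.004]
ft_force: [0.6, 0.0, 0.4]
grip_width: 0.0402
```

```bash
python3 -c "
from h import *
a=np.radians(5.3);print(delta([.53,.37,.2],[-np.sin(a),np.cos(a)]))"
```

```text
(array([-2.56, 16.66, -2.54]), array([0.0009, 0.0073, 0.0806]))
```

send_rows --deltas '[{"tx":-0.5,"ty":4,"tz":-0.5,"rx":0,"ry":0,"rz":0.03},{"tx":-1,"ty":8,"tz":-1,"rx":0,"ry":0,"rz":0.06},{"tx":-1.5,"ty":12,"tz":-1.5,"rx":0,"ry":0,"rz":0.08},{"tx":-2,"ty":15,"tz":-2,"rx":0,"ry":0,"rz":0.08},{"tx":-2.5,"ty":16.6,"tz":-2.5,"rx":0,"ry":0,"rz":0.08}]' --claw 3.4

```text
time: 11.5
position: [0.526, 0.3724, 0.1947]
tool_rot: [-0.048, 0.999, 0.001, -0.001]
ft_force: [-0.4, 0.1, -0.4]
grip_width: 0.0338
```

send_rows --deltas '[{"tx":0,"ty":0,"tz":0,"rx":0,"ry":0,"rz":0},{"tx":0,"ty":0,"tz":0,"rx":0,"ry":0,"rz":0},{"tx":0,"ty":0,"tz":0,"rx":0,"ry":0,"rz":0}]'

```text
time: 11.75
position: [0.5267, 0.3676, 0.1942]
tool_rot: [-0.047, 0.999, -0.001, -0.001]
ft_force: [-0.2, 0.4, -0.5]
grip_width: 0.0341
```

```bash
python3 look.py w7
cat > bar.py <<'E'
from cloud import *
o,c=wcam(); P,ok=cloud(c)
h=cv2.cvtColor(c["color"],cv2.COLOR_RGB2HSV).astype(int);H,S,V=h[...,0],h[...,1],h[...,2]
m=ok&(H>6)&(H<20)&(S>150)&(V>90)&(P[...,2]>.06)&(P[...,2]<.22)&(P[...,1]>.3)&(P[...,1]<.47)&(P[...,0]>.46)&(P[...,0]<.57)
m=cv2.erode(m.astype(np.uint8),np.ones((1,1)))>0
p=P[m];t=p[p[:,2]>np.percentile(p[:,2],99)-.003]
print('tcp',o["time"],np.round(o["position"],4),'bar',m.sum(),p.min(0).round(4),p.max(0).round(4),'top',t.mean(0).round(4),'ctr',((t.min(0)+t.max(0))/2).round(4))
q=t[:,:2]-t[:,:2].mean(0);w=np.linalg.eigh(q.T@q)[1][:,1];print('dir',np.degrees(np.arctan(w[1]/w[0])))
E
python3 bar.py
```

```text
11.75 [0.5267 0.3676 0.1942] [-4.650e-02  9.989e-01 -7.000e-04 -1.200e-03] [-0.22  0.4  -0.53] 0.0341406455150964 cam [0.446 0.36  0.357]
plunger_knob 0.82 [137. 184.] [0.5328 0.2001 0.082 ] [0.5296 0.2059 0.092 ]
plunger_knob 0.69 [360. 180.] [0.5102 0.4058 0.082 ] [0.5117 0.4068 0.0759]
cradle_bar 0.68 [358. 181.] [0.513  0.4059 0.074 ] [0.5126 0.4056 0.0758]
cradle_hinge 0.98 [202. 178.] [0.5286 0.2515 0.058 ] [0.5277 0.2527 0.0613]
viewer_base 0.88 [228. 167.] [0.5272 0.2621 0.    ] [0.5138 0.2782 0.0586]
buffer_bottle 0.7 [231. 169.] [0.5303 0.265  0.    ] [0.5145 0.2827 0.0668]
tube 0.86 [216. 179.] [0.5244 0.2695 0.07  ] [0.5245 0.2694 0.0695]
tcp 12.2 [0.5276 0.3682 0.1953] bar 521 [0.4838 0.4032 0.075 ] [0.5389 0.416  0.082 ] top [0.511  0.4095 0.0794] ctr [0.5117 0.4096 0.08  ]
dir 5.141502376232555
```

View pics/w7.png

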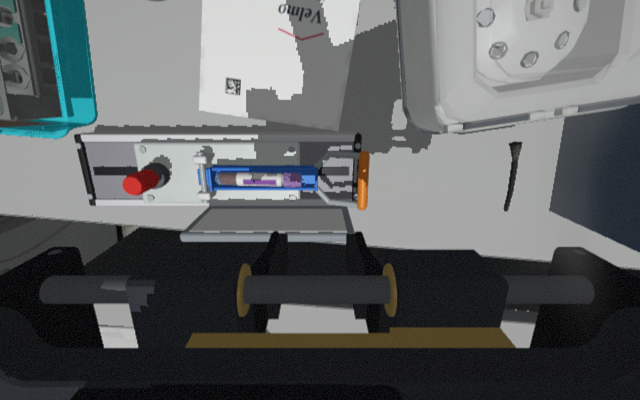

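Run:
```python
from cloud import *
o,c=wcam();P,ok=cloud(c);P=P[ok]
xs=np.arange(.40,.58,.02)
for y in np.arange(.42,.56,.02): print(round(y,2),[int(1000*max([0,*P[(abs(P[:,0]-x)<.01)&(abs(P[:,1]-y)<.01)&(P[:,2]<.25)][:,2]])) for x in xs])
a=np.radians(5.3);print(delta([.511,.409,.061],[-np.sin(a),np.cos(a)]))
```

```text
0.42 [3, 3, 4, 2, 80, 80, 81, 81, 3]
0.44 [112, 95, 36, 3, 3, 3, 2, 3, 3]
0.46 [122, 120, 115, 108, 3, 3, 3, 3, 2]
0.48 [124, 124, 119, 108, 3, 3, 2, 3, 2]
0.5 [124, 125, 119, 107, 3, 3, 2, 3, 2]
0.52 [125, 124, 118, 94, 2, 2, 3, 3, 2]
0.54 [124, 123, 115, 67, 3, 3, 2, 2, 2]
0.56 [124, 121, 111, 56, 55, 44, 3, 3, 3]
(array([ 1.27,  4.19, 13.43]), array([0.    , 0.    , 0.0004]))
```

send_rows --deltas '[{"tx":0.6,"ty":2,"tz":2,"rx":0,"ry":0,"rz":0},{"tx":1.27,"ty":4.19,"tz":4,"rx":0,"ry":0,"rz":0},{"tx":1.27,"ty":4.19,"tz":6,"rx":0,"ry":0,"rz":0},{"tx":1.27,"ty":4.19,"tz":7.5,"rx":0,"ry":0,"rz":0},{"tx":1.27,"ty":4.19,"tz":8,"rx":0,"ry":0,"rz":0}]'

```text
time: 12.72
position: [0.509, 0.4088, 0.1125]
tool_rot: [-0.047, 0.999, -0.001, -0.002]
ft_force: [0.2, -0.6, -0.6]
grip_width: 0.0341
```

send_rows --deltas '[{"tx":0,"ty":0,"tz":1.5,"rx":0,"ry":0,"rz":0},{"tx":0,"ty":0,"tz":3,"rx":0,"ry":0,"rz":0},{"tx":0,"ty":0,"tz":4.2,"rx":0,"ry":0,"rz":0},{"tx":0,"ty":0,"tz":5,"rx":0,"ry":0,"rz":0},{"tx":0,"ty":0,"tz":5.4,"rx":0,"ry":0,"rz":0}]'

```text
time: 13.13
position: [0.5107, 0.4088, 0.0603]
tool_rot: [-0.046, 0.999, -0.0, -0.001]
ft_force: [0.0, 0.2, 0.2]
grip_width: 0.0338
```

send_rows --deltas '[{"tx":0,"ty":0,"tz":0,"rx":0,"ry":0,"rz":0},{"tx":0,"ty":0,"tz":0,"rx":0,"ry":0,"rz":0}]'

```text
time: 13.3
position: [0.5113, 0.4093, 0.0616]
tool_rot: [-0.047, 0.999, 0.0, 0.0]
ft_force: [-0.4, 0.5, 1.4]
grip_width: 0.0341
```

```bash
python3 look.py w8|head -2; python3 bar.py
```

```text
13.3 [0.5113 0.4093 0.0616] [-4.650e-02  9.989e-01  1.000e-04  3.000e-04] [-0.37  0.5   1.42] 0.03411862884937573 cam [0.43  0.401 0.225]
cradle_bar 0.8 [315. 262.] [0.514  0.4086 0.074 ] [0.5118 0.4084 0.0779]
tcp 13.75 [0.511  0.4093 0.0615] bar 1110 [0.4835 0.4032 0.0736] [0.5381 0.4152 0.1498] top [0.5026 0.4091 0.0808] ctr [0.5112 0.4094 0.1143]
dir 5.325127674901295
```

View pics/w8.png

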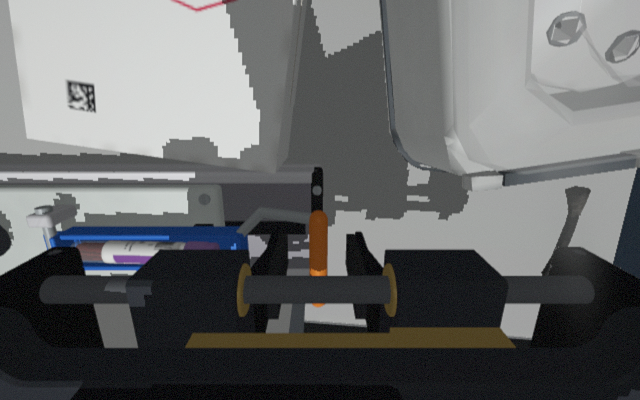

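send_rows --deltas '[{"tx":0,"ty":0,"tz":0,"rx":0,"ry":0,"rz":0},{"tx":0,"ty":0,"tz":0,"rx":0,"ry":0,"rz":0},{"tx":0,"ty":0,"tz":0,"rx":0,"ry":0,"rz":0},{"tx":0,"ty":0,"tz":0,"rx":0,"ry":0,"rz":0},{"tx":0,"ty":0,"tz":0,"rx":0,"ry":0,"rz":0}]' --claw 0.5 --squeeze 18

```text
time: 14.22
position: [0.5109, 0.4096, 0.0612]
tool_rot: [-0.046, 0.999, 0.001, 0.0]
ft_force: [-1.4, 3.9, 0.3]
grip_width: 0.0097
```

Run:
```python
from h import *
o=robot.get_obs();print(o['position'],o['grip_width'],o['ft_force'])
for a in np.arange(.0,.86,.08):
    y=15.8*np.cos(a)-1.6*np.sin(a);z=15.8*np.sin(a)+1.6*np.cos(a)
    print(round(a,2),'ty',round(y-15.8,2),'tz',round(-(z-1.6),2))
```

```text
[0.51094407 0.40963051 0.06124288] 0.009696085042515346 [-1.37269417  3.94520433  0.2549757 ]
0.0 ty 0.0 tz -0.0
0.08 ty -0.18 tz -1.26
0.16 ty -0.46 tz -2.5
0.24 ty -0.83 tz -3.71
0.32 ty -1.31 tz -4.89
0.4 ty -1.87 tz -6.03
0.48 ty -2.52 tz -7.12
0.56 ty -3.26 tz -8.15
0.64 ty -4.08 tz -9.12
0.72 ty -4.98 tz -10.02
0.8 ty -5.94 tz -10.85
```

send_rows --deltas '[{"tx":0,"ty":-0.08,"tz":-0.63,"rx":0,"ry":0,"rz":0},{"tx":0,"ty":-0.18,"tz":-1.26,"rx":0,"ry":0,"rz":0},{"tx":0,"ty":-0.3,"tz":-1.88,"rx":0,"ry":0,"rz":0},{"tx":0,"ty":-0.46,"tz":-2.5,"rx":0,"ry":0,"rz":0},{"tx":0,"ty":-0.63,"tz":-3.11,"rx":0,"ry":0,"rz":0}]'

```text
time: 14.63
position: [0.5114, 0.4033, 0.0933]
tool_rot: [-0.046, 0.999, 0.001, 0.0]
ft_force: [-0.7, 3.4, -3.0]
grip_width: 0.0093
```

```bash
python3 look.py w9|head -3; python3 -c "
from h import *
c=robot.camera('side');save('side9',cv2.resize(c['color'][150:300,180:380],None,fx=4,fy=4))
o=robot.get_obs();print(o['position'],o['grip_width'],o['ft_force'])"
```

```text
14.6333 [0.5114 0.4033 0.0933] [-4.650e-02  9.989e-01  6.000e-04  2.000e-04] [-0.69  3.38 -2.95] 0.009331571312202391 cam [0.43  0.395 0.256]
cradle_bar 0.62 [314. 259.] [0.5299 0.4036 0.074 ] [0.5093 0.4019 0.1116]
cradle_hinge 0.64 [ 98. 227.] [0.5272 0.2508 0.058 ] [0.5208 0.2603 0.071 ]
[0.51151103 0.40352539 0.09249044] 0.009241796850105215 [-1.58230531  5.28826965  2.61823276]
```

View pics/w9.png

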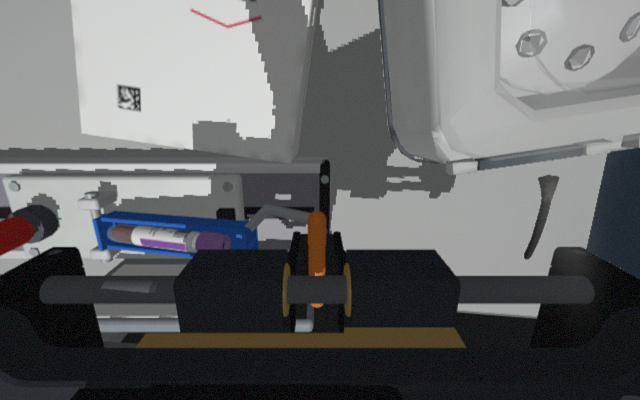

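View pics/side9.png

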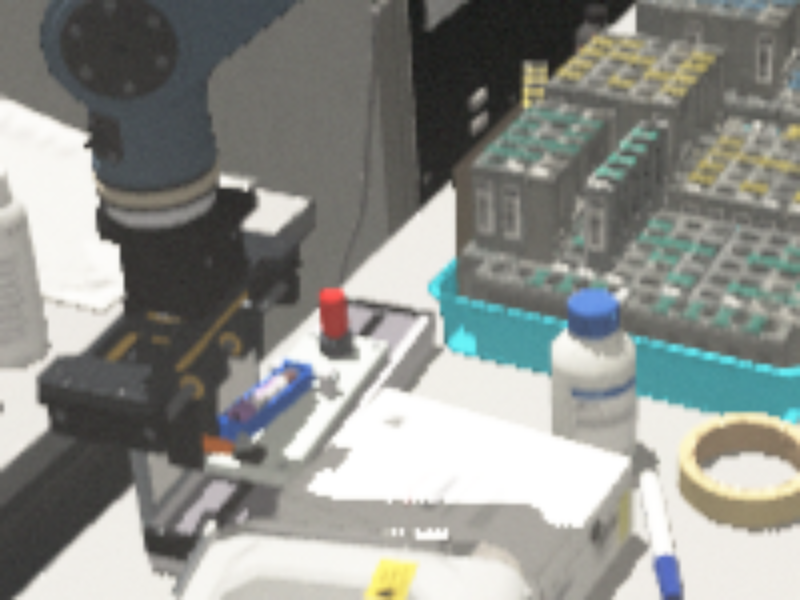

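send_rows --deltas '[{"tx":0,"ty":-0.2,"tz":-0.6,"rx":0,"ry":0,"rz":0},{"tx":0,"ty":-0.43,"tz":-1.2,"rx":0,"ry":0,"rz":0},{"tx":0,"ty":-0.68,"tz":-1.78,"rx":0,"ry":0,"rz":0},{"tx":0,"ty":-0.95,"tz":-2.36,"rx":0,"ry":0,"rz":0},{"tx":0,"ty":-1.24,"tz":-2.92,"rx":0,"ry":0,"rz":0}]'

```text
time: 15.55
position: [0.5125, 0.3918, 0.1215]
tool_rot: [-0.046, 0.999, 0.001, 0.0]
ft_force: [-1.5, 7.6, -0.3]
grip_width: 0.0093
```

send_rows --deltas '[{"tx":0,"ty":-0.32,"tz":-0.55,"rx":0,"ry":0,"rz":0},{"tx":0,"ty":-0.65,"tz":-1.09,"rx":0,"ry":0,"rz":0},{"tx":0,"ty":-1.01,"tz":-1.61,"rx":0,"ry":0,"rz":0},{"tx":0,"ty":-1.39,"tz":-2.12,"rx":0,"ry":0,"rz":0},{"tx":0,"ty":-1.79,"tz":-2.61,"rx":0,"ry":0,"rz":0}]'

```text
time: 15.97
position: [0.5142, 0.3747, 0.1482]
tool_rot: [-0.046, 0.999, 0.002, 0.0]
ft_force: [-2.9, 8.4, 3.1]
grip_width: 0.0093
```

```bash
python3 look.py w10|head -3; python3 -c "
from h import *
c=robot.camera('side');save('side10',cv2.resize(c['color'][150:300,180:380],None,fx=4,fy=4))
o=robot.get_obs();print(o['position'],o['grip_width'],o['ft_force'])"
```

```text
15.9667 [0.5142 0.3747 0.1482] [-4.630e-02  9.989e-01  2.000e-03  3.000e-04] [-2.92  8.44  3.06] 0.009314008385342876 cam [0.433 0.366 0.311]
plunger_knob 0.96 [ 94. 212.] [0.5325 0.1986 0.082 ] [0.5277 0.2067 0.093 ]
cradle_hinge 0.69 [175. 204.] [0.5287 0.2525 0.058 ] [0.5241 0.2579 0.07  ]
[0.51428387 0.37431488 0.14868587] 0.009426100957104309 [-2.97577261  6.03531801  5.69360034]
```

View pics/w10.png

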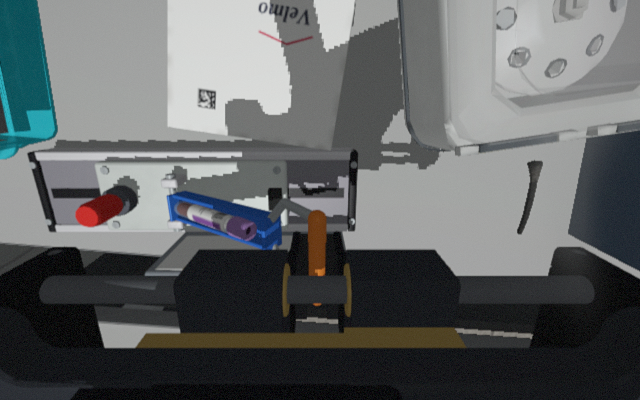

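View pics/side10.png

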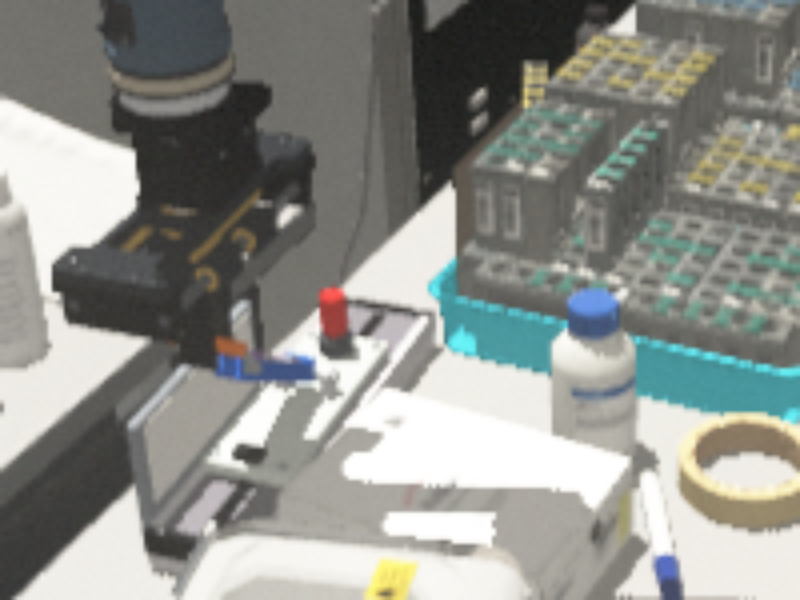

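send_rows --deltas '[{"tx":0,"ty":-0.42,"tz":-0.48,"rx":0,"ry":0,"rz":0},{"tx":0,"ty":-0.86,"tz":-0.94,"rx":0,"ry":0,"rz":0},{"tx":0,"ty":-1.32,"tz":-1.38,"rx":0,"ry":0,"rz":0},{"tx":0,"ty":-1.6,"tz":-1.62,"rx":0,"ry":0,"rz":0},{"tx":0,"ty":-1.79,"tz":-1.8,"rx":0,"ry":0,"rz":0}]'

```text
time: 16.88
position: [0.5159, 0.3573, 0.167]
tool_rot: [-0.046, 0.999, 0.003, 0.001]
ft_force: [-3.8, 9.9, 4.8]
grip_width: 0.0093
```

send_rows --deltas '[{"tx":0,"ty":-0.12,"tz":-0.1,"rx":0,"ry":0,"rz":0},{"tx":0,"ty":-0.24,"tz":-0.2,"rx":0,"ry":0,"rz":0},{"tx":0,"ty":-0.37,"tz":-0.3,"rx":0,"ry":0,"rz":0},{"tx":0,"ty":-0.49,"tz":-0.41,"rx":0,"ry":0,"rz":0}]'

```text
time: 17.22
position: [0.5163, 0.3528, 0.1711]
tool_rot: [-0.046, 0.999, 0.003, 0.001]
ft_force: [-3.0, 9.5, 5.9]
grip_width: 0.0097
```

```bash
python3 look.py w11|head -3; python3 -c "
from h import *
c=robot.camera('side');save('side11',cv2.resize(c['color'][150:300,180:380],None,fx=4,fy=4))
o=robot.get_obs();print(o['position'],o['grip_width'],o['ft_force'])"
```

```text
17.2167 [0.5163 0.3528 0.1711] [-4.620e-02  9.989e-01  2.800e-03  5.000e-04] [-3.02  9.54  5.94] 0.00974588037861396 cam [0.435 0.344 0.334]
plunger_knob 0.65 [139. 206.] [0.5353 0.2    0.082 ] [0.5305 0.2068 0.094 ]
cradle_bar 0.58 [316. 257.] [0.575  0.3582 0.074 ] [0.5149 0.3521 0.1855]
[0.5163426  0.35256059 0.17131047] 0.00953361094916798 [-4.37083614  7.96414023  7.09146804]
```

View pics/w11.png

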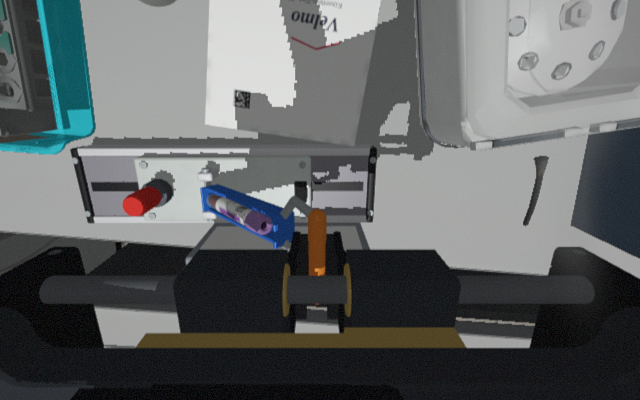

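View pics/side11.png

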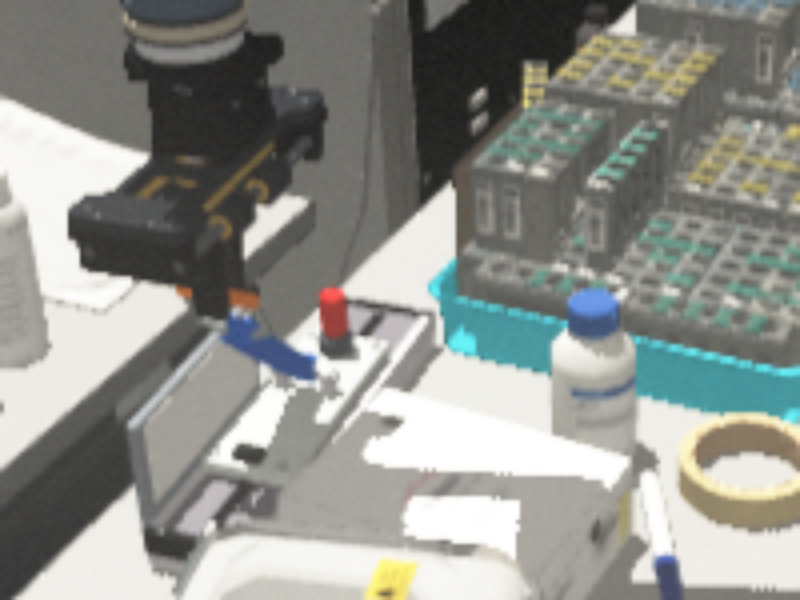

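send_rows --deltas '[{"tx":0,"ty":0.03,"tz":-0.12,"rx":0,"ry":0,"rz":0},{"tx":0,"ty":-0.02,"tz":-0.2,"rx":0,"ry":0,"rz":0},{"tx":0,"ty":-0.08,"tz":-0.28,"rx":0,"ry":0,"rz":0},{"tx":0,"ty":-0.13,"tz":-0.36,"rx":0,"ry":0,"rz":0}]'

```text
time: 18.05
position: [0.5164, 0.3502, 0.1735]
tool_rot: [-0.046, 0.999, 0.002, 0.0]
ft_force: [-1.0, 8.1, -3.1]
grip_width: 0.0093
```

send_rows --deltas '[{"tx":0,"ty":0,"tz":0,"rx":0,"ry":0,"rz":0},{"tx":0,"ty":0,"tz":0,"rx":0,"ry":0,"rz":0}]'

```text
time: 18.22
position: [0.5164, 0.3503, 0.1734]
tool_rot: [-0.046, 0.999, 0.002, 0.0]
ft_force: [-0.9, 7.8, 1.8]
grip_width: 0.0093
```

send_rows --deltas '[{"tx":0,"ty":-0.08,"tz":-0.06,"rx":0,"ry":0,"rz":0},{"tx":0,"ty":-0.16,"tz":-0.12,"rx":0,"ry":0,"rz":0},{"tx":0,"ty":-0.24,"tz":-0.18,"rx":0,"ry":0,"rz":0},{"tx":0,"ty":-0.24,"tz":-0.18,"rx":0,"ry":0,"rz":0}]'

```text
time: 18.55
position: [0.5164, 0.3499, 0.1738]
tool_rot: [-0.046, 0.999, 0.004, -0.0]
ft_force: [-0.5, 13.8, -5.7]
grip_width: 0.0092
```

```bash
python3 look.py w12|head -3
cat > pl.py <<'E'
from cloud import *
o,c=wcam();P,ok=cloud(c)
h=cv2.cvtColor(c["color"],cv2.COLOR_RGB2HSV).astype(int);H,S,V=h[...,0],h[...,1],h[...,2]
m=ok&(H>105)&(H<125)&(S>170)&(V>60)&(P[...,1]>.22)&(P[...,1]<.40)&(P[...,2]>.05)&(P[...,0]>.47)
p=P[m]; d=np.array([-.0924,.9957]); s=p[:,:2]@d; x=p[:,:2]@[d[1],-d[0]]
# upper edge rails: fit slope of s-z for upper points
print(o["time"],len(p)); 
A=np.c_[s,x,np.ones(len(s))];k=np.linalg.lstsq(A,p[:,2],rcond=None)[0];print('slope deg',np.degrees(np.arctan(k[0])),np.arctan(k[0]))
b=np.round(s/.006).astype(int); U=[(s[b==i].mean(),np.percentile(p[b==i,2],90)) for i in np.unique(b) if (b==i).sum()>6]
U=np.array(U);kk=np.polyfit(U[1:-1,0],U[1:-1,1],1);print('top edge',np.arctan(kk[0]),U[:,0].min(),U[:,0].max())
E
python3 pl.py
```

```text
18.55 [0.5164 0.3499 0.1738] [-4.590e-02  9.989e-01  3.600e-03 -1.000e-04] [-0.47 13.76 -5.75] 0.009174193221457107 cam [0.435 0.341 0.337]
plunger_knob 0.57 [144. 204.] [0.5333 0.1998 0.082 ] [0.5289 0.2061 0.0933]
cradle_bar 0.62 [315. 258.] [0.5773 0.3547 0.074 ] [0.515  0.3487 0.1892]
19.0 1562
slope deg 44.496961767016536 0.7766184899684725
top edge 0.7932928188829439 0.2041405917689116 0.2853687891978089
```

send_rows --deltas '[{"tx":0,"ty":0,"tz":0,"rx":0,"ry":0,"rz":0},{"tx":0,"ty":0,"tz":0,"rx":0,"ry":0,"rz":0},{"tx":0,"ty":0,"tz":0,"rx":0,"ry":0,"rz":0},{"tx":0,"ty":0,"tz":0,"rx":0,"ry":0,"rz":0},{"tx":0,"ty":0,"tz":0,"rx":0,"ry":0,"rz":0}]'

```text
time: 19.47
position: [0.5164, 0.3499, 0.1737]
tool_rot: [-0.046, 0.999, 0.003, -0.0]
ft_force: [-1.2, 13.8, -6.1]
grip_width: 0.0092
```

send_rows --deltas '[{"tx":0,"ty":0,"tz":0,"rx":0,"ry":0,"rz":0},{"tx":0,"ty":0,"tz":0,"rx":0,"ry":0,"rz":0},{"tx":0,"ty":0,"tz":0,"rx":0,"ry":0,"rz":0},{"tx":0,"ty":0,"tz":0,"rx":0,"ry":0,"rz":0},{"tx":0,"ty":0,"tz":0,"rx":0,"ry":0,"rz":0}]'

```text
time: 19.88
position: [0.5164, 0.3499, 0.1737]
tool_rot: [-0.046, 0.999, 0.003, -0.0]
ft_force: [-0.4, 13.1, -5.9]
grip_width: 0.0091
```

send_rows --deltas '[{"tx":0,"ty":0,"tz":0,"rx":0,"ry":0,"rz":0},{"tx":0,"ty":0,"tz":0,"rx":0,"ry":0,"rz":0},{"tx":0,"ty":0,"tz":0,"rx":0,"ry":0,"rz":0},{"tx":0,"ty":0,"tz":0,"rx":0,"ry":0,"rz":0},{"tx":0,"ty":0,"tz":0,"rx":0,"ry":0,"rz":0}]'

```text
time: 20.3
position: [0.5164, 0.3499, 0.1737]
tool_rot: [-0.046, 0.999, 0.003, -0.0]
ft_force: [-0.2, 14.2, -6.1]
grip_width: 0.0096
```

```bash
python3 pl.py; python3 -c "
from h import *
c=robot.camera('side');save('side12',cv2.resize(c['color'][150:300,180:380],None,fx=4,fy=4))"
```

```text
20.3 1566
slope deg 44.4795985913953 0.77631544538528
top edge 0.7928127619181596 0.20416558676780486 0.2853106267711803
```

View pics/side12.png

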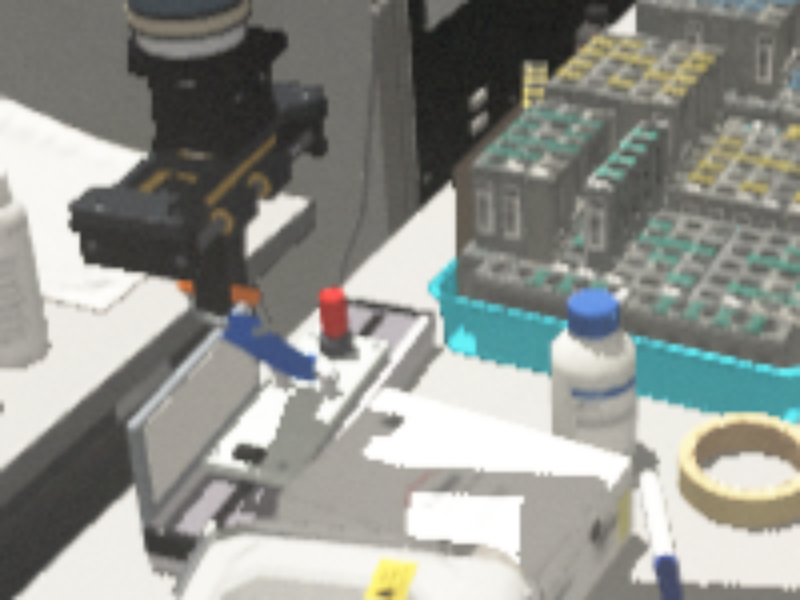

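send_rows --deltas '[{"tx":0,"ty":0.37,"tz":0.5,"rx":0,"ry":0,"rz":0},{"tx":0,"ty":0.86,"tz":0.94,"rx":0,"ry":0,"rz":0},{"tx":0,"ty":1.33,"tz":1.37,"rx":0,"ry":0,"rz":0},{"tx":0,"ty":1.79,"tz":1.81,"rx":0,"ry":0,"rz":0},{"tx":0,"ty":2.23,"tz":2.27,"rx":0,"ry":0,"rz":0}]'

```text
time: 20.82
position: [0.5147, 0.3703, 0.1538]
tool_rot: [-0.047, 0.999, 0.001, 0.001]
ft_force: [-3.2, 5.2, 6.7]
grip_width: 0.0093
```

send_rows --deltas '[{"tx":0,"ty":0.42,"tz":0.48,"rx":0,"ry":0,"rz":0},{"tx":0,"ty":0.82,"tz":0.97,"rx":0,"ry":0,"rz":0},{"tx":0,"ty":1.2,"tz":1.48,"rx":0,"ry":0,"rz":0},{"tx":0,"ty":1.56,"tz":2.0,"rx":0,"ry":0,"rz":0},{"tx":0,"ty":1.89,"tz":2.54,"rx":0,"ry":0,"rz":0}]'

```text
time: 21.23
position: [0.513, 0.3886, 0.1277]
tool_rot: [-0.047, 0.999, 0.001, 0.0]
ft_force: [-2.9, 4.9, 5.2]
grip_width: 0.0094
```

send_rows --deltas '[{"tx":0,"ty":0.32,"tz":0.55,"rx":0,"ry":0,"rz":0},{"tx":0,"ty":0.61,"tz":1.12,"rx":0,"ry":0,"rz":0},{"tx":0,"ty":0.88,"tz":1.69,"rx":0,"ry":0,"rz":0},{"tx":0,"ty":1.13,"tz":2.27,"rx":0,"ry":0,"rz":0},{"tx":0,"ty":1.36,"tz":2.87,"rx":0,"ry":0,"rz":0}]'

```text
time: 21.65
position: [0.5117, 0.4016, 0.0985]
tool_rot: [-0.047, 0.999, 0.0, 0.0]
ft_force: [-1.6, 4.2, 3.7]
grip_width: 0.0091
```

```bash
python3 look.py w13|head -3; python3 pl.py
```

```text
21.65 [0.5117 0.4016 0.0985] [-4.680e-02  9.989e-01  3.000e-04  3.000e-04] [-1.65  4.16  3.66] 0.009137782743240992 cam [0.43  0.394 0.262]
cradle_bar 0.8 [314. 259.] [0.5325 0.4015 0.074 ] [0.5099 0.3997 0.1154]
cradle_hinge 0.88 [107. 224.] [0.5271 0.2522 0.058 ] [0.521  0.261  0.0707]
22.1 2801
slope deg 11.065400127100535 0.19312766526850336
top edge 0.23624172128430093 0.2116247653947669 0.31520426372074634
```

View pics/w13.png

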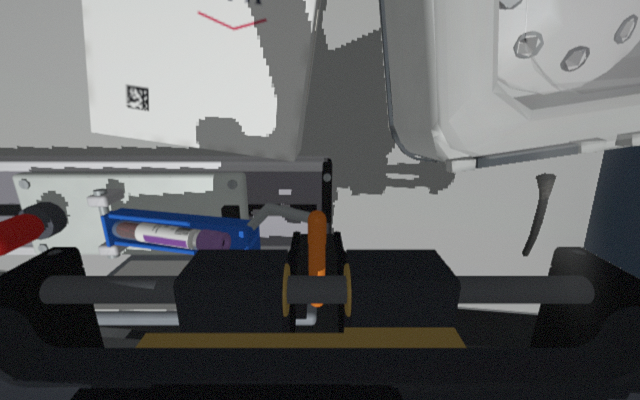

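send_rows --deltas '[{"tx":0,"ty":0.2,"tz":0.6,"rx":0,"ry":0,"rz":0},{"tx":0,"ty":0.37,"tz":1.21,"rx":0,"ry":0,"rz":0},{"tx":0,"ty":0.53,"tz":1.83,"rx":0,"ry":0,"rz":0},{"tx":0,"ty":0.65,"tz":2.45,"rx":0,"ry":0,"rz":0},{"tx":0,"ty":0.75,"tz":2.95,"rx":0,"ry":0,"rz":0}]'

```text
time: 22.57
position: [0.511, 0.4087, 0.0683]
tool_rot: [-0.047, 0.999, 0.0, 0.0]
ft_force: [-1.8, 4.4, 2.1]
grip_width: 0.0093
```

send_rows --deltas '[{"tx":0,"ty":0.03,"tz":0.2,"rx":0,"ry":0,"rz":0},{"tx":0,"ty":0.06,"tz":0.4,"rx":0,"ry":0,"rz":0},{"tx":0,"ty":0.08,"tz":0.6,"rx":0,"ry":0,"rz":0},{"tx":0,"ty":0.08,"tz":0.75,"rx":0,"ry":0,"rz":0}]'

```text
time: 22.9
position: [0.511, 0.4096, 0.0611]
tool_rot: [-0.047, 0.999, 0.0, 0.0]
ft_force: [-2.0, 5.3, 6.6]
grip_width: 0.0095
```

```bash
python3 bar.py; python3 -c "
from h import *
o=robot.get_obs();print(o['position'],o['grip_width'],o['ft_force'])"
```

```text
tcp 22.9 [0.511  0.4096 0.0611] bar 1091 [0.4835 0.4028 0.0744] [0.5384 0.4149 0.1496] top [0.4848 0.4068 0.1489] ctr [0.485  0.4068 0.1487]
dir -74.88452029456258
[0.51097864 0.40958995 0.06118211] 0.00945652941633176 [-2.21265137  5.87042455  2.01009846]
```

send_rows --deltas '[{"tx":0,"ty":0,"tz":0.1,"rx":0,"ry":0,"rz":0},{"tx":0,"ty":0,"tz":0.2,"rx":0,"ry":0,"rz":0},{"tx":0,"ty":0,"tz":0.3,"rx":0,"ry":0,"rz":0}]'

```text
time: 23.2
position: [0.5111, 0.4097, 0.0605]
tool_rot: [-0.047, 0.999, 0.0, 0.0]
ft_force: [-6.0, 3.3, 18.0]
grip_width: 0.0096
```

```bash
python3 -c "
from h import *
o=robot.get_obs();print(o['position'],o['grip_width'],o['ft_force'])"
```

```text
[0.51112123 0.40969768 0.06054372] 0.009558477433851532 [-6.0301761   3.27136028 17.97636793]
```

send_rows --deltas '[{"tx":0,"ty":0,"tz":-0.15,"rx":0,"ry":0,"rz":0},{"tx":0,"ty":0,"tz":-0.25,"rx":0,"ry":0,"rz":0}]'

```text
time: 23.37
position: [0.5109, 0.4096, 0.0612]
tool_rot: [-0.047, 0.999, 0.0, 0.0]
ft_force: [-1.1, 5.2, -1.7]
grip_width: 0.0089
```

send_rows --deltas '[{"tx":0,"ty":0,"tz":0,"rx":0,"ry":0,"rz":0},{"tx":0,"ty":0,"tz":0,"rx":0,"ry":0,"rz":0},{"tx":0,"ty":0,"tz":0,"rx":0,"ry":0,"rz":0},{"tx":0,"ty":0,"tz":0,"rx":0,"ry":0,"rz":0},{"tx":0,"ty":0,"tz":0,"rx":0,"ry":0,"rz":0}]' --claw 3.4

```text
time: 23.78
position: [0.5109, 0.4083, 0.0604]
tool_rot: [-0.046, 0.999, -0.001, -0.0]
ft_force: [0.1, -0.7, -0.1]
grip_width: 0.0313
```

send_rows --deltas '[{"tx":0,"ty":0,"tz":-1.5,"rx":0,"ry":0,"rz":0},{"tx":0,"ty":0,"tz":-4,"rx":0,"ry":0,"rz":0},{"tx":0,"ty":0,"tz":-7,"rx":0,"ry":0,"rz":0},{"tx":0,"ty":0,"tz":-10,"rx":0,"ry":0,"rz":0},{"tx":0,"ty":0,"tz":-13,"rx":0,"ry":0,"rz":0}]'

```text
time: 24.2
position: [0.5107, 0.4085, 0.1917]
tool_rot: [-0.046, 0.999, -0.001, -0.0]
ft_force: [-0.5, 0.5, 0.0]
grip_width: 0.0338
```

send_rows --deltas '[{"tx":-0.5,"ty":-2,"tz":-1,"rx":0,"ry":0,"rz":0},{"tx":-1,"ty":-4,"tz":-2,"rx":0,"ry":0,"rz":0},{"tx":-2,"ty":-6,"tz":-3,"rx":0,"ry":0,"rz":0},{"tx":-2,"ty":-6,"tz":-3,"rx":0,"ry":0,"rz":0},{"tx":-2,"ty":-6,"tz":-3,"rx":0,"ry":0,"rz":0}]'

```text
time: 24.62
position: [0.5373, 0.3503, 0.2214]
tool_rot: [-0.045, 0.999, 0.0, 0.001]
ft_force: [0.1, -0.3, -0.5]
grip_width: 0.0341
```

```bash
python3 look.py w14; python3 bar.py; python3 knob.py; python3 pl.py;python3 -c "
from h import *
c=robot.camera('side');save('side14',cv2.resize(c['color'][150:300,180:380],None,fx=4,fy=4))
c=robot.camera('scene');save('scene14',c['color'])"
```

```text
24.6167 [0.5373 0.3503 0.2214] [-4.54e-02  9.99e-01  2.00e-04  6.00e-04] [ 0.09 -0.34 -0.45] 0.034133893082312114 cam [0.456 0.343 0.384]
plunger_knob 0.78 [169. 168.] [0.5321 0.2007 0.082 ] [0.5292 0.2061 0.0935]
cradle_bar 0.85 [374. 165.] [0.5119 0.407  0.074 ] [0.5111 0.4061 0.0784]
cradle_hinge 0.69 [225. 163.] [0.528  0.2496 0.058 ] [0.5275 0.2502 0.0601]
viewer_base 0.81 [246. 156.] [0.5285 0.2598 0.    ] [0.5156 0.2744 0.0678]
tube 0.57 [240. 165.] [0.5257 0.2686 0.07  ] [0.5262 0.268  0.0676]
tcp 25.0667 [0.536  0.3518 0.2204] bar 446 [0.4843 0.4029 0.0744] [0.5387 0.4154 0.0815] top [0.5108 0.409  0.0795] ctr [0.5119 0.409  0.0798]
dir 5.577521918227448
t 25.1167 tcp [0.5361 0.3517 0.2205] n 472 red [0.5217 0.193  0.0584] [0.5389 0.211  0.0953] topmean [0.5314 0.2014 0.0931] ctr [0.5314 0.2014 0.0937] 201
[0.5362 0.3516 0.2206] [ 0.3 -0.2  0. ] top99 [0.0935 0.0942]
25.1667 818
slope deg -1.1169370782036825 -0.01949422955225965
top edge -0.013251271885958057 0.21202198766572286 0.31624037715423015
```

View pics/w14.png

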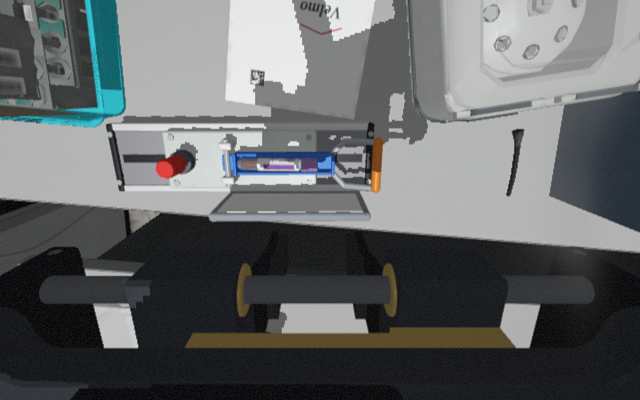

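View pics/side14.png

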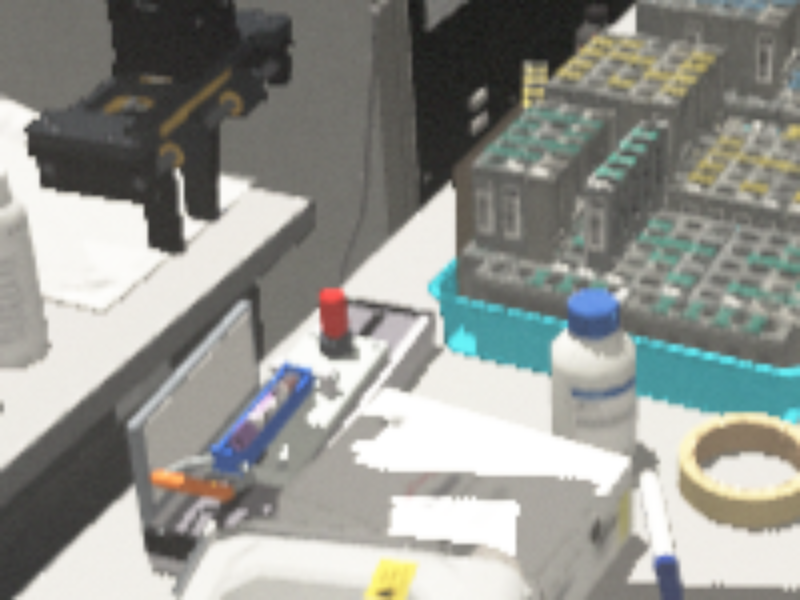

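```bash
python3 -c "
from h import *
print(robot.hand_in())"
```

```text
the job is handed in; nothing more can be done
None
```

The tube has been through its clot check and is back level, with the carriage latched in the reading notch. I handed the job in at about 25 s of the 62 s allowed.

- **Catch and slide:** I pulled the red knob up about 8.7 mm and slid the carriage out about 35 mm while holding it. I then released the knob; its top sat about 6.4 mm above its down position, so the pin was riding on the track. From there I pushed the collar in 3–6 mm steps with about 5 N.
- **Latching:** The catch dropped by itself at about 64 mm. The push force was only about 1.5 N at that point, so it was not rammed.
- **Tilt:** I raised the cradle by the orange bar until it met its stop, where the force rose to about 15 N with hardly any further movement. The camera measured a tilt of about 0.79 rad. I held it there for over 1 s.
- **Laying back:** I lowered it until it rested on its stop, shown by 18 N of upward resistance, then let go and backed away.

**Last checks:**
- **Cradle:** The bar top is 79.5 mm above the table, the same as before the tilt.
- **Carriage:** The knob is at its fully-down height and where it was when the catch dropped. I did not push the carriage again to test the latch.
- **Tube:** It lies in its trough.
- **Bystanders:** The blue-capped bottle looks unmoved in the side pictures. I took no final measurement of the dye bottle or the rack, but the arm never worked near where they were seen.

No check failed. Small disagreements of 1–2 mm and about 0.02 rad between camera fits are within calibration.

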